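# Load the sample analyser, shut it, set its touch screen and start the run

## Robot

A 6-joint arm with a two-finger parallel gripper is mounted at the origin on the work surface. World frame = base frame: x ahead of the robot, y to its left, z up, the work surface at z = 0. Lengths are in m, angles in rad, forces in N, time in s.
With the tool pointing down it reaches from about 0.325 to 1 m from the base axis. Payload 5.1 kg.
Tool frame: the origin (TCP) lies midway between the tips of the shut fingers; the grasp point (between the pads) lies 19 mm behind it; z points along the fingers, y is the line along which they close (so a half turn about z gives the same grasp; the last joint's range is limited). The gripper opens to 85 mm and grips with 20 to 120 N. Pads are 22 mm wide; open, the fingers measure 114 mm over their backs; the gripper's body (76 mm by 85 mm) begins 54 mm behind the grasp point. The pads swing forward as they close: fully open they stand 13 mm farther back than shut.
Start: joints at [1.032, 0.124, 1.65, -0, 1.367, -0.083], TCP at [0.286, 0.584, 0.231] pointing down, gripper open.
Joint ranges: [-2.61, 2.61], [-1.02, 2.33], [0.03, 2.71], [-1.35, 4.49], [0.32, 2.68], [-2.91, 2.91]. Speed limits (rad/s): [2.57, 2.57, 3.14, 3.14, 3.14, 3.14].

## Interface

Orientations are given as a rotation vector (axis times angle).
In Python, from rig import bot, imaging, workorder gives the robot as it stands.
- The arm moves only by the shell command python3 -m inch 'ROWS' [OPENING] [FORCE]. ROWS is JSON, a list of rows, each an object with "linear": the shift along the tool's x, y, z each as a share of 0.02 m, from -1 to 1, a list of three; "turn": the turn, a rotation vector about the tool's x, y, z each as a share of 0.08 rad, from -1 to 1, a list of three. A call has exactly 8 rows; each row shifts and turns the commanded pose from where the row before left it, along the tool's axes as they then stand; what a row does not reach is not made up. A row lasts 1/12 s, in which the tool goes at most 41.7 mm and 7.16 degrees, less where a joint would pass 70% of its speed; a pose out of reach is approached as far as the arm can. A call with a number of a shift or a turn outside -1 to 1 is refused whole. A call with a gripper value outside its range is refused whole. OPENING is the opening, from -1 (shut) to 1 (fully open), set as the call begins (- or left out, the last holds). The fingers move at their own pace and stop on an object; FORCE is the grip in N (left out, the last holds). Time passes only in rows, so rows that do not move let the fingers close, or fill a call up. It gives the time, the measured TCP pose, the force, the opening and the grip force at its end, in the units of the state.
- bot.observe(): the state, without advancing time (a new reading comes with each control period).
- imaging.get_image(name): name is "scene" or "top"; returns the picture (420x560x3 uint8, red, green, blue); there is no depth.
- imaging.camera_model(name): a dict with "fov_y" (degrees; the focal length in pixels is half the picture's height over the tangent of half this angle, whatever the lens; pixels are square), "cx", "cy" (the principal point, pixels), "T" (4x4, takes a point from camera to world coordinates). Camera axes: x right, y up, looking along -z (the intrinsics and any distortion apply to the point x, -y, -z); pixel columns grow to the right and rows downward; lengths in m; the calibration is good to about 2 mm. A picture is of the moment at which its call begins. camera_model takes no time and is no camera call.
- workorder.hand_in(): hands the job in; it is judged then, once.
The state is a dict: "time_s": time; "joints": joint angles; "dq": joint speeds; "joint_torque": joint torques, N m; "tcp_pos": TCP position; "tool_rot": TCP orientation; "force": force on the tool from outside, world axes, zero at the start; "moment": the same for the moment, N m; "width": finger opening in m; "grasp_force": force on a finger pad.
Only numpy, scipy, OpenCV 4.12 (cv2) and the standard library are available. Lean on these libraries where they do the work, as an engineer would, in place of code of your own. Each camera call takes 0.05 s, during which the arm holds its last target. There are 200 camera calls.

## Task

Put every metal sample disc on the table into the open blue drawer of the white analyser, in a single layer with none on top of another, and push the drawer fully home. Then get the touch screen ready for the operator: swivel it square to its base, facing the base's yellow-striped edge, and tilt it to lean back 30 degrees from upright (it can also be set earlier). Last of all, press the green start button on the analyser all the way down and let go, and leave the other things on the bench where they are.

Things in the scene. Friction and masses are not known exactly. Their poses are not given: they have to be found in the camera images.
- disc1: Bright steel metal sample disc, a cylinder of diameter 38 mm and height 24 mm, 0.14 to 0.27 kg; the origin is its centre, z its cylinder axis. It starts flat on the table. Some of the five discs may be absent (None from the start).
- disc2: Copper-coloured metal sample disc, a cylinder of diameter 38 mm and height 24 mm, 0.14 to 0.27 kg; the origin is its centre, z its cylinder axis. It starts flat on the table. Some of the five discs may be absent (None from the start).
- disc3: Dark steel metal sample disc, a cylinder of diameter 38 mm and height 24 mm, 0.14 to 0.27 kg; the origin is its centre, z its cylinder axis. It starts flat on the table. Some of the five discs may be absent (None from the start).
- disc4: Brass-coloured metal sample disc, a cylinder of diameter 38 mm and height 24 mm, 0.14 to 0.27 kg; the origin is its centre, z its cylinder axis. It starts flat on the table. Some of the five discs may be absent (None from the start).
- disc5: Pale aluminium metal sample disc, a cylinder of diameter 38 mm and height 24 mm, 0.14 to 0.27 kg; the origin is its centre, z its cylinder axis. It starts flat on the table. Some of the five discs may be absent (None from the start).
- tray (a point): Centre of the inner floor of the analyser's blue-fronted drawer; moves with it. x points the way the drawer shuts, z up. The floor is 113 mm (x) by 248 mm (y), 18 mm above the table; side and back walls 34 mm high. The front panel is 12 mm thick (outer face at x = -68.5 mm), its top 85 mm above the table. Slides with 2.5 N friction.
- handle (a point): Middle of the drawer's aluminium bar handle, 120 mm long along y and 12 mm thick, 32 mm in front of the front panel and 65 mm above the table; axes as tray, moves with the drawer.
- drawer (a joint): Drawer opening in m: 0 is fully home against its stop, grows as it slides out (0.16 at most); starts 0.13 to 0.155 open. It stays where it is left.
- analyser: White low benchtop analyser, fixed, 300 mm deep (x) by 300 mm wide (y) by 115 mm high; the origin is the middle of the lower front edge, x points to its back, z up. With the drawer shut the front panel reaches 0 to 12 mm behind this origin.
- start_top (a point): Centre of the top of the round green start button (32 mm diameter) on the analyser's top, near its front left corner; z up. Spring return.
- start (a joint): How far the start button is pressed, m: 0 is out, 0.006 fully down (takes 5 N).
- stand: Fixed dark base slab of the touch screen, 150 mm (x) by 180 mm (y) by 18 mm high; the origin is the centre of its underside, which is on the swivel axis. A yellow stripe runs along its -x edge (the front).
- swivel (a joint): Swivel of the screen about the vertical axis of the stand, rad, growing anticlockwise from above: 0 is square to the base with the screen facing the yellow stripe; limits -1.3 to 1.3. Held by friction (0.25 N m), stays where it is left.
- tilt (a joint): Tilt of the screen about its horizontal axis, rad: 0 is upright, grows as the top leans back away from the viewer; 0.524 is 30 degrees; limits -0.15 to 0.95. Held by friction (0.35 N m), stays where it is left.
- pivot (a point): Crossing of the swivel and tilt axes, 135 mm above the table, behind the screen's middle; it turns with the swivel only: x points out of the screen's back, z up.
- bar (a point): Middle of the round orange grip bar over the screen: 140 mm long along y, 14 mm thick, held by posts at its ends; in the screen's frame 97 mm above (z) and 22 mm in front (-x) of pivot. Turns with swivel and tilt: x points out of the screen's back. The screen plate is 14 mm thick, 190 mm wide, 130 mm high, its top edge 32 mm below the bar's axis.
- nut: Bystander: loose hexagonal aluminium nut, 36 mm across flats, 20 mm high; origin under its centre.
- block: Bystander: loose cork block 50 x 50 x 30 mm; origin under its centre.
- cleaner: Bystander: loose closed bottle, 60 mm diameter, 150 mm high; origin under its centre.
- pen_blue: Bystander: blue pen lying on the table, 130 mm long along its x, 10 mm thick; origin under its centre.
- pen_yellow: Bystander: yellow pen lying on the table, 130 mm long along its x, 10 mm thick; origin under its centre.
- cup: Bystander: white mug, 76 mm diameter, 90 mm high; origin under its centre.
Not all that is in view belongs to the job. What is shaped like the disc2 but turquoise is not meant. Leave any red look-alike of the disc5 alone.

How it is judged:
On the way, in this order (a step that is already met when the one before it is completed fails the run):
1. every disc lies in the drawer in one layer while it is open, released (x of disc1 in the frame of tray between -0.056 and 0.057 m and y of disc1 in the frame of tray between -0.124 and 0.124 m and z of disc1 in the frame of tray between -0.005 and 0.026 m and x of disc2 in the frame of tray between -0.056 and 0.057 m and y of disc2 in the frame of tray between -0.124 and 0.124 m and z of disc2 in the frame of tray between -0.005 and 0.026 m and x of disc3 in the frame of tray between -0.056 and 0.057 m and y of disc3 in the frame of tray between -0.124 and 0.124 m and z of disc3 in the frame of tray between -0.005 and 0.026 m and x of disc4 in the frame of tray between -0.056 and 0.057 m and y of disc4 in the frame of tray between -0.124 and 0.124 m and z of disc4 in the frame of tray between -0.005 and 0.026 m and x of disc5 in the frame of tray between -0.056 and 0.057 m and y of disc5 in the frame of tray between -0.124 and 0.124 m and z of disc5 in the frame of tray between -0.005 and 0.026 m and linear speed of each of disc1, disc2, disc3, disc4, disc5 below 0.03 m/s and value of joint drawer above 0.02 m and contact force between each of disc1, disc2, disc3, disc4, disc5 and the fingers below 0.1 N), for 0.2 s.
2. the drawer is pushed home with every disc in it (x of disc1 in the frame of tray between -0.056 and 0.057 m and y of disc1 in the frame of tray between -0.124 and 0.124 m and z of disc1 in the frame of tray between -0.005 and 0.026 m and x of disc2 in the frame of tray between -0.056 and 0.057 m and y of disc2 in the frame of tray between -0.124 and 0.124 m and z of disc2 in the frame of tray between -0.005 and 0.026 m and x of disc3 in the frame of tray between -0.056 and 0.057 m and y of disc3 in the frame of tray between -0.124 and 0.124 m and z of disc3 in the frame of tray between -0.005 and 0.026 m and x of disc4 in the frame of tray between -0.056 and 0.057 m and y of disc4 in the frame of tray between -0.124 and 0.124 m and z of disc4 in the frame of tray between -0.005 and 0.026 m and x of disc5 in the frame of tray between -0.056 and 0.057 m and y of disc5 in the frame of tray between -0.124 and 0.124 m and z of disc5 in the frame of tray between -0.005 and 0.026 m and value of joint drawer below 0.004 m), for 0.2 s.
3. with drawer home and screen set, the start button is pressed down (all of step 2 and value of joint swivel between -0.1 and 0.1 rad and value of joint tilt between 0.424 and 0.624 rad and value of joint start above 0.0045 m), for 0.05 s.
At the end, for the whole second after the job is handed in: every disc present lies at rest in the drawer in a single layer, the drawer is within 4 mm of fully home, the screen's swivel is within 0.1 rad of square to its base and its tilt within 0.1 rad of 30 degrees (0.524 rad), and the start button has been pressed and is out again (all of step 2 and linear speed of each of disc1, disc2, disc3, disc4, disc5 below 0.03 m/s and value of joint swivel between -0.1 and 0.1 rad and value of joint tilt between 0.424 and 0.624 rad and value of joint start below 0.002 m); the robot touches nothing.
It fails at once if a bystander (nut, cork block, bottle, pens, mug) is knocked more than 30 mm from its place (distance of any of nut, block, cleaner, pen_blue, pen_yellow, cup from where it was at the start of the episode above 0.03 m).
It fails at once if the start button is pressed while the drawer is not home (value of joint start above 0.0045 m and value of joint drawer above 0.01 m).
Of disc1, disc2, disc3, disc4, disc5 only 3 to 5 are there at a start; the rules pass over those that are not, and their reading is None.
At some moment in a run one of disc1, disc2, disc3, disc4, disc5 may be knocked a few centimetres aside while the robot is not near it.
Once in a run the grip may slacken for a moment while it holds something.
It also fails if it takes over 210 s, if anything falls off the work surface, if the arm or the gripper's body presses on something with over 40 N, if the wrist force passes 120 N, or if a joint passes its speed limit or range.

## Working session

There is one attempt and no reset: what is moved stays moved. The work goes in short steps, Python scripts to look and compute and a shell command to move; the robot and the scene stay as the last step left them, time stands still between calls to the robot, and variables do not carry over. Pictures are saved under pics/ and viewed, at most 14 in all, crops included, and the job is handed in when it is done.

```bash
ls; mkdir -p pics
python3 - <<'E'
from rig import bot, imaging
import cv2, json
print(bot.observe())
for n in("scene","top"):
    im=imaging.get_image(n); cv2.imwrite(f"pics/{n}0.png",im[:,:,::-1]); print(n,imaging.camera_model(n))
E
```

```text
pics
{'time_s': 0.0, 'joints': array([ 1.03239141e+00,  1.24488810e-01,  1.65168722e+00,  3.00417504e-05,
        1.36748251e+00, -8.26076820e-02]), 'dq': array([1.03995199e-03, 2.63246415e-06, 1.16735490e-04, 1.18697999e-03,
       4.93655403e-04, 1.31024844e-03]), 'joint_torque': array([-1.03975468e-03, -4.23616683e+01, -3.65450191e+01, -1.08484276e-04,
        6.94894654e-03, -1.07229238e-05]), 'tcp_pos': array([0.28582459, 0.58310363, 0.23005575]), 'tool_rot': array([-0.70964314, -3.05971567,  0.00307513]), 'force': array([-0.51187342, -0.00125856,  0.88118601]), 'moment': array([ 0.00847635, -0.03672851,  0.02400662]), 'grasp_force': 0.0, 'width': 0.08550219204451223}
scene {'fov_y': 52.63613751724439, 'cx': 280.8022034326676, 'cy': 210.04243267500033, 'T': array([[ 0.08136604, -0.66094402,  0.74601111,  1.38594489],
       [ 0.99654742,  0.0415458 , -0.07188321, -0.1491227 ],
       [ 0.01651715,  0.74928429,  0.66204247,  0.89390501],
       [ 0.        ,  0.        ,  0.        ,  1.        ]])}
top {'fov_y': 49.649537206896596, 'cx': 280.22679623989296, 'cy': 203.1926919766469, 'T': array([[ 0.01608816,  0.98571318, -0.16766243,  0.32719426],
       [-0.99980621,  0.01776206,  0.00848881, -0.06932809],
       [ 0.01134557,  0.16749337,  0.98580792,  1.44801289],
       [ 0.        ,  0.        ,  0.        ,  1.        ]])}
```

View pics/scene0.png

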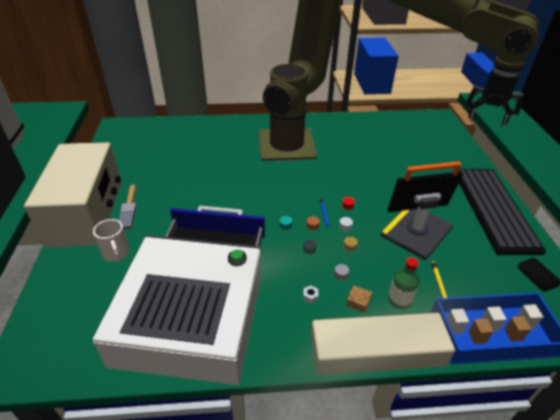

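View pics/top0.png

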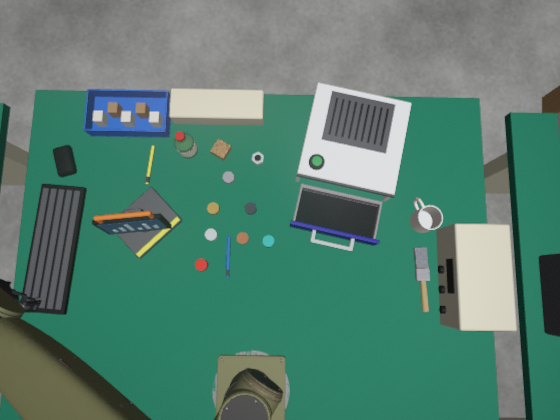

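Scene view: discs at copper (312,222), pale (346,223), dark (309,246), brass (350,242) and grey steel (342,271). Drawer front is at (217,222), start button at (237,257), screen bar at (434,167).
Top view: candidates are steel (228,177), brass (213,208), dark (250,208), pale (211,234) and copper (242,238). Look-alikes to leave are red (201,264), turquoise (268,241) and the nut (258,158). All five discs are present.

```bash
cat > h.py <<'E'
import numpy as np, cv2
from rig import bot, imaging
C={n:imaging.camera_model(n) for n in("scene","top")}
def ray(n,p):
    c=C[n]; f=210/np.tan(np.radians(c["fov_y"]/2)); T=np.array(c["T"])
    d=T[:3,:3]@np.array([(p[0]-c["cx"])/f,-(p[1]-c["cy"])/f,-1]); return T[:3,3],d
def onz(n,p,z):
    o,d=ray(n,p); return o+d*(z-o[2])/d[2]
def tri(ps,pt):
    o,d=ray("scene",ps);q,e=ray("top",pt); d=d/np.linalg.norm(d);e=e/np.linalg.norm(e)
    s=np.linalg.lstsq(np.c_[d,-e],q-o,rcond=None)[0]; a,b=o+s[0]*d,q+s[1]*e
    return (a+b)/2,np.linalg.norm(a-b)
def proj(n,X):
    c=C[n]; f=210/np.tan(np.radians(c["fov_y"]/2)); p=np.linalg.inv(c["T"])@np.r_[X,1]
    return np.array([c["cx"]+f*p[0]/-p[2],c["cy"]-f*p[1]/-p[2]])
def blob(im,p,r=9):
    """non-green-cloth blob nearest p"""
    x,y=map(int,p); h=cv2.cvtColor(im,cv2.COLOR_RGB2HSV)
    lab=cv2.cvtColor(im,cv2.COLOR_RGB2LAB).astype(float)
    w=lab[y-r-6:y+r+7,x-r-6:x+r+7]; edge=np.concatenate([w[0],w[-1],w[:,0],w[:,-1]])
    m=(np.linalg.norm(w-np.median(edge,0),axis=2)>22).astype(np.uint8)
    n,l,s,c=cv2.connectedComponentsWithStats(m)
    k=1+np.argmin(np.linalg.norm(c[1:]-[r+6,r+6],axis=1)-0.05*s[1:,4])
    return c[k]+[x-r-6,y-r-6],s[k,4]
E
python3 - <<'E'
from h import *
s=cv2.imread("pics/scene0.png")[:,:,::-1].copy();t=cv2.imread("pics/top0.png")[:,:,::-1].copy()
D=dict(steel=((342,271),(228,177)),brass=((350,242),(213,208)),dark=((309,246),(250,208)),pale=((346,223),(211,234)),copper=((312,222),(242,238)),red=((348,202),(201,264)),turq=((286,221),(268,241)),nut=((311,293),(258,158)))
for k,(a,b) in D.items():
    (pa,na),(pb,nb)=blob(s,a),blob(t,b); X,e=tri(pa,pb)
    print(k,pa.round(1),na,pb.round(1),nb,X.round(4),round(e,4), onz("top",pb,.018).round(3),onz("scene",pa,.014).round(3))
a=cv2.resize(t[140:280,190:400,::-1],None,fx=3.8,fy=3.8,interpolation=cv2.INTER_CUBIC)[:600,:800]
cv2.imwrite("pics/c1.png",a)
b=cv2.resize(t[170:270,80:200,::-1],None,fx=4,fy=4,interpolation=cv2.INTER_CUBIC)
c=cv2.resize(s[150:270,370:490,::-1],(400,400),interpolation=cv2.INTER_CUBIC)
o=np.zeros((400,880,3),np.uint8);o[:,:480]=b;o[:,480:]=c
cv2.imwrite("pics/c2.png",cv2.resize(o,(800,364)))
E
```

```text
steel [341.3 271.4] 204 [228.1 176.9] 122 [0.6541 0.0886 0.0142] 0.0008 [0.653 0.088 0.018] [0.654 0.089 0.014]
brass [350.1 243.3] 175 [212.9 208. ] 131 [0.5518 0.1336 0.0144] 0.0013 [0.551 0.132 0.018] [0.551 0.134 0.014]
dark [309.2 246.6] 164 [250.2 208.1] 125 [0.554  0.0146 0.0109] 0.001 [0.553 0.014 0.018] [0.557 0.014 0.014]
pale [345.6 222.5] 163 [210.3 234. ] 133 [0.468  0.1371 0.0181] 0.0 [0.468 0.137 0.018] [0.464 0.138 0.014]
copper [312.4 222.9] 165 [242.3 237.8] 127 [0.4582 0.037  0.013 ] 0.001 [0.458 0.036 0.018] [0.459 0.037 0.014]
red [348. 203.] 168 [201.1 264.2] 141 [0.3733 0.1636 0.0135] 0.0016 [0.373 0.162 0.018] [0.374 0.164 0.014]
turq [285.6 222.2] 141 [268.  240.6] 120 [ 0.4507 -0.0443  0.014 ] 0.0012 [ 0.45  -0.045  0.018] [ 0.451 -0.044  0.014]
nut [310.5 292.9] 227 [257.4 157.6] 131 [ 0.7203 -0.0044  0.0149] 0.001 [ 0.719 -0.005  0.018] [ 0.72  -0.004  0.014]
```

View pics/c1.png

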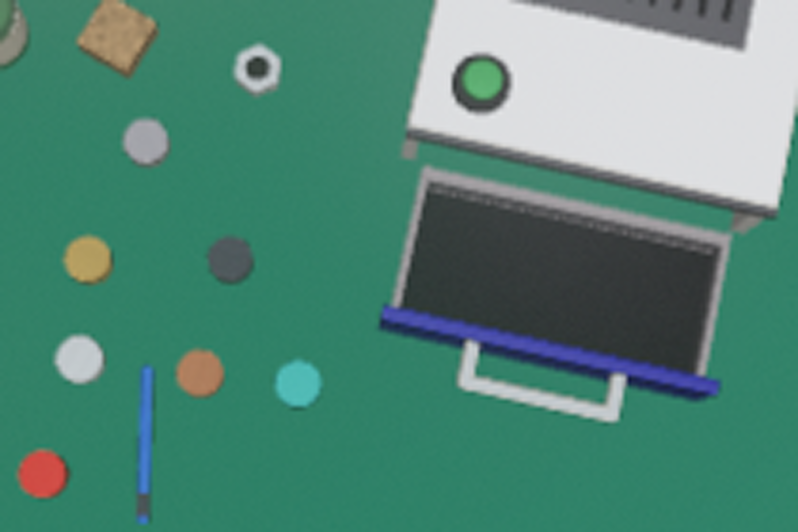

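View pics/c2.png

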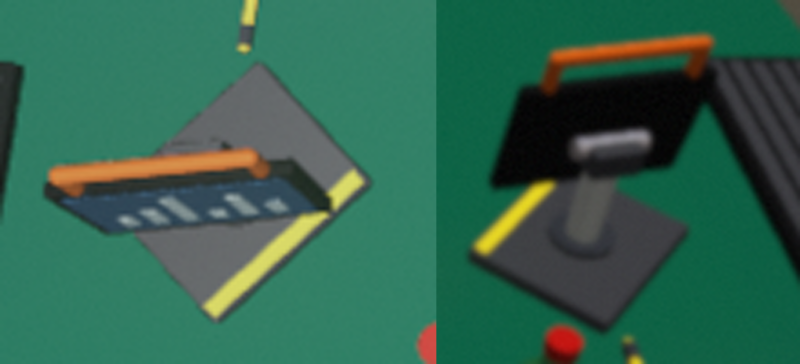

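The crops show the five metal discs, the drawer and button, and the screen, which is swivelled away from its stripe.

Run:
```python
from h import *
P=lambda x,y:(190+x/3.8,140+y/3.8)
S=lambda x,y:(80+x/3.636,170+y/3.636)
Q=lambda x,y:(370+(x-436.4)/3.03,150+y/3.03)
pr=lambda k,*a:print(k,*[np.round(v,3) for v in a])
BL=onz("top",P(425,170),.052);BR=onz("top",P(730,238),.052)
FL=onz("top",P(384,309),.085);FR=onz("top",P(717,383),.085)
H1=onz("top",P(464,384),.065);H2=onz("top",P(613,415),.065)
pr("back",BL,BR);pr("front",FL,FR);pr("handle",H1,H2)
for a,b in((BL,BR),(FL,FR),(H1,H2)):
    d=a-b;pr("len,yaw",np.linalg.norm(d),np.arctan2(-d[0],d[1]))
pr("button",onz("top",P(484,78),.12),*tri((236.5,256),P(484,78)))
AL=onz("top",P(408,130),.115);AR=onz("top",P(776,213),.115);d=AL-AR;pr("analyser front",AL,AR,np.linalg.norm(d),np.arctan2(-d[0],d[1]))
# scene handle bar ends & panel
A=tri(Q(553,58),S(265,160));B=tri(Q(711,42),S(52,178))
pr("bar R",*A);pr("bar L",*B);d=B[0]-A[0];pr("len,yaw",np.linalg.norm(d),np.arctan2(-d[0],d[1]))
b=onz("top",S(260,63),.018);r=onz("top",S(371,182),.018);f=onz("top",S(216,321),.018)
pr("stand b,r,f",b,r,f,np.linalg.norm(b-r),np.linalg.norm(r-f)); d=f-r
c=(b+f)/2; pr("centre,yaw",c,np.arctan2(-d[0],d[1]))
for k,p in dict(nut=(258,158),).items():pass
pr("pen blue",onz("top",(228.5,238),.01),onz("top",(227.5,275),.01));pr("pen yel",onz("top",(153,147),.01),onz("top",(148,183),.01))
pr("cleaner",onz("top",(188,150),0.0),onz("top",(181,136),.15));pr("mug",onz("top",(426,219),.05));pr("block",onz("top",(221,149),.03))
```

```text
back [ 0.625 -0.148  0.052] [ 0.572 -0.4    0.052]
front [ 0.504 -0.115  0.085] [ 0.45  -0.379  0.085]
handle [ 0.447 -0.18   0.065] [ 0.424 -0.3    0.065]
len,yaw 0.257 -0.206
len,yaw 0.27 -0.203
len,yaw 0.122 -0.188
button [ 0.686 -0.191  0.12 ] [ 0.684 -0.188  0.128] 0.003
analyser front [ 0.643 -0.131  0.115] [ 0.582 -0.422  0.115] 0.297 -0.209
bar R [0.5   0.269 0.233] 0.012
bar L [0.483 0.422 0.232] 0.006
len,yaw 0.154 0.108
stand b,r,f [0.615 0.332 0.018] [0.511 0.228 0.018] [0.388 0.355 0.018] 0.146 0.176
centre,yaw [0.501 0.343 0.018] 0.77
pen blue [0.457 0.08  0.01 ] [0.341 0.079 0.01 ]
pen yel [0.751 0.337 0.01 ] [0.63  0.346 0.01 ]
cleaner [0.746 0.225 0.   ] [0.745 0.217 0.15 ]
mug [ 0.523 -0.536  0.05 ]
block [0.742 0.113 0.03 ]
```

Tray centre is about (0.537,-0.261) with yaw -0.205, and the drawer is open about 0.145. The stand is at (0.501,0.343) with yaw 0.77. I'll refine the bar with a colour mask.

```bash
cat >> h.py <<'E'
def shot(n,save=None):
    im=imaging.get_image(n)
    if save: cv2.imwrite(f"pics/{save}.png",im[:,:,::-1])
    return im
def bar(im,n,box):
    x0,y0,x1,y1=box; hs=cv2.cvtColor(im[y0:y1,x0:x1],cv2.COLOR_RGB2HSV)
    m=cv2.inRange(hs,(3,130,90),(16,255,255)); k,l,s,c=cv2.connectedComponentsWithStats(m)
    i=1+np.argmax(s[1:,4]); p=np.argwhere(l==i)[:,::-1]+[x0,y0]
    r=cv2.minAreaRect(p.astype(np.float32)); b=cv2.boxPoints(r)
    e=[np.linalg.norm(b[j]-b[(j+1)%4]) for j in range(2)]; j=int(np.argmin(e))
    A,B=(b[j]+b[j+1])/2,(b[(j+2)%4]+b[(j+3)%4])/2
    return sorted([A,B],key=lambda q:q[0]),r,len(p)
def barpose(st=None,tt=None,z=.233):
    t=shot("top",tt); (A,B),r,n=bar(t,"top",(60,170,200,260))
    a,b=onz("top",A,z),onz("top",B,z); d=a-b
    print("top px",A.round(1),B.round(1),n,"mid",((a+b)/2).round(3),"len",np.linalg.norm(d).round(3),"yaw",np.arctan2(-d[0],d[1]).round(3))
    s=shot("scene",st); (A2,B2),r,n=bar(s,"scene",(380,130,500,240))
    print("scene px",A2.round(1),B2.round(1),n,"tri",*[v.round(3) for q in((A2,B),(B2,A)) for v in tri(*q)])
E
python3 - <<'E'
from h import *
barpose()
print(bot.observe()["time_s"])
E
```

```text
top px [ 94.  219.6] [152.9 213.9] 333 mid [0.489 0.341 0.233] len 0.158 yaw 0.117
scene px [407.8 169.3] [460.1 163.8] 262 tri [0.5   0.268 0.233] 0.01 [0.481 0.423 0.231] 0.004
0.2
```

```bash
cat > w.py <<'E'
import sys; from h import *
from scipy.spatial.transform import Rotation as R
def goto(x,y,z,psi=None):
    """state and remaining shift (tool axes, in 20 mm shares) and turn (0.08 shares)"""
    o=bot.observe(); M=R.from_rotvec(o["tool_rot"]).as_matrix(); p=np.arctan2(M[1,0],M[0,0])
    print("t",round(o["time_s"],2),"tcp",o["tcp_pos"].round(4),"psi",p.round(3),"zdir",M[:,2].round(3),"F",o["force"].round(1),"w",round(o["width"],4),"g",round(o["grasp_force"],1),"q",o["joints"].round(2))
    print("shift",(M.T@(np.array([x,y,z])-o["tcp_pos"])/.02).round(2), "" if psi is None else "turnz %.2f"%(-(psi-p)/.08))
if len(sys.argv)>1: goto(*map(float,sys.argv[1:]))
E
python3 -m inch '[{"linear":[0,0,-0.5],"turn":[0,0,1]},{"linear":[0,0,-0.5],"turn":[0,0,1]},{"linear":[0,0,-0.5],"turn":[0,0,1]},{"linear":[0,0,-0.5],"turn":[0,0,1]},{"linear":[0,0,-0.5],"turn":[0,0,1]},{"linear":[0,0,-0.5],"turn":[0,0,1]},{"linear":[0,0,-0.5],"turn":[0,0,1]},{"linear":[0,0,-0.5],"turn":[0,0,1]}]' 1 40
python3 -m inch '[{"linear":[0,0,0],"turn":[0,0,1]},{"linear":[0,0,0],"turn":[0,0,1]},{"linear":[0,0,0],"turn":[0,0,1]},{"linear":[0,0,0],"turn":[0,0,1]},{"linear":[0,0,0],"turn":[0,0,0.5]},{"linear":[0,0,0],"turn":[0,0,0]},{"linear":[0,0,0],"turn":[0,0,0]},{"linear":[0,0,0],"turn":[0,0,0]}]'
python3 w.py 0.489 0.343 0.300 1.686
```

```text
time_s: 0.87
tcp_pos: [0.286, 0.5835, 0.3115]
tool_rot: [-1.642, -2.678, 0.001]
force: [-0.2, -0.5, 0.4]
width: 0.0858
grasp_force: 0.0
time_s: 1.53
tcp_pos: [0.2861, 0.5836, 0.3111]
tool_rot: [2.089, 2.346, -0.001]
force: [-0.0, -1.5, 0.7]
width: 0.0851
grasp_force: 0.0
t 1.53 tcp [0.2861 0.5836 0.3111] psi 1.687 zdir [-0. -0. -1.] F [-0.  -1.5  0.7] w 0.0851 g 0.0 q [1.03 0.09 1.56 0.   1.5  0.92]
shift [-13.12   8.69   0.56] turnz 0.01
```

```bash
python3 -m inch '[{"linear":[-1,0.66,0],"turn":[0,0,0]},{"linear":[-1,0.66,0],"turn":[0,0,0]},{"linear":[-1,0.66,0],"turn":[0,0,0]},{"linear":[-1,0.66,0],"turn":[0,0,0]},{"linear":[-1,0.66,0],"turn":[0,0,0]},{"linear":[-1,0.66,0],"turn":[0,0,0]},{"linear":[-1,0.66,0],"turn":[0,0,0]},{"linear":[-1,0.66,0],"turn":[0,0,0]}]' >/dev/null
python3 -m inch '[{"linear":[-1,0.66,0],"turn":[0,0,0]},{"linear":[-1,0.66,0],"turn":[0,0,0]},{"linear":[-1,0.66,0],"turn":[0,0,0]},{"linear":[-1,0.66,0],"turn":[0,0,0]},{"linear":[-1,0.66,0],"turn":[0,0,0]},{"linear":[-0.1,0.1,0],"turn":[0,0,0]},{"linear":[0,0,0],"turn":[0,0,0]},{"linear":[0,0,0],"turn":[0,0,0]}]'
python3 - <<'E'
import w; w.goto(.489,.343,.215,1.686)
from h import *
a=shot("top")[150:270,70:200,::-1];b=shot("scene")[80:230,370:500,::-1]
o=np.zeros((480,800,3),np.uint8);o[:,:400]=cv2.resize(a,(400,480),interpolation=2);o[:,400:]=cv2.resize(b,(400,480),interpolation=2);cv2.imwrite("pics/s1.png",o)
E
```

```text
time_s: 2.87
tcp_pos: [0.4885, 0.3435, 0.3113]
tool_rot: [-2.09, -2.345, -0.0]
force: [1.1, 0.9, 0.3]
width: 0.0853
grasp_force: 0.0
t 2.87 tcp [0.4885 0.3435 0.3113] psi 1.686 zdir [-0.  0. -1.] F [1.1 0.9 0.3] w 0.0853 g 0.0 q [ 0.52 -0.03  1.68  0.    1.5   0.41]
shift [-0.03  0.03  4.81] turnz -0.00
```

View pics/s1.png

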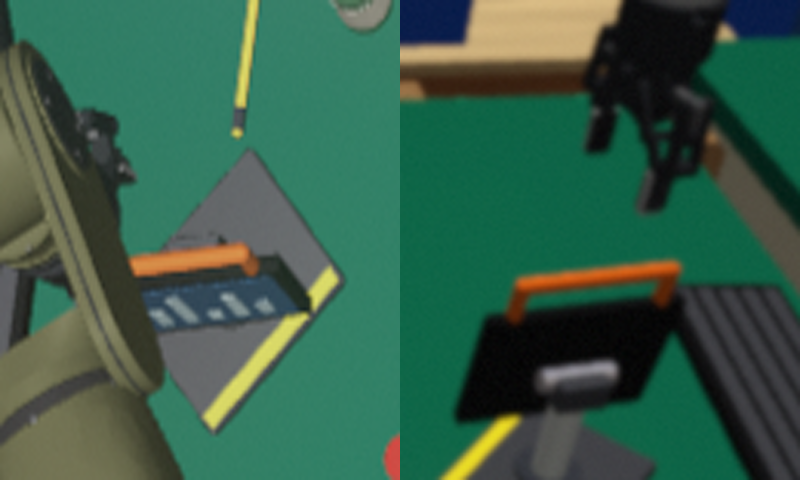

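The view shows the open gripper above and behind the bar, with fingers at about scene (437,127) and (451,146), and the tray side clear. Its position fits TCP z 0.31, so I'm descending.

```bash
python3 -c "
from h import *
print(proj('scene',[.4885,.3435,.311]),proj('scene',[.489,.343,.233]))"
python3 -m inch '[{"linear":[0,0,0.8],"turn":[0,0,0]},{"linear":[0,0,0.8],"turn":[0,0,0]},{"linear":[0,0,0.8],"turn":[0,0,0]},{"linear":[0,0,0.8],"turn":[0,0,0]},{"linear":[0,0,0.8],"turn":[0,0,0]},{"linear":[0,0,0.8],"turn":[0,0,0]},{"linear":[0,0,0],"turn":[0,0,0]},{"linear":[0,0,0],"turn":[0,0,0]}]' 
python3 -m inch '[{"linear":[0,0,0],"turn":[0,0,0]},{"linear":[0,0,0],"turn":[0,0,0]},{"linear":[0,0,0],"turn":[0,0,0]},{"linear":[0,0,0],"turn":[0,0,0]},{"linear":[0,0,0],"turn":[0,0,0]},{"linear":[0,0,0],"turn":[0,0,0]},{"linear":[0,0,0],"turn":[0,0,0]},{"linear":[0,0,0],"turn":[0,0,0]}]' -1 60
python3 w.py .489 .343 .215 1.686
```

```text
[439.70828292 141.20351806] [431.93099547 166.14907173]
time_s: 3.63
tcp_pos: [0.4876, 0.3437, 0.2144]
tool_rot: [-2.088, -2.346, 0.003]
force: [0.7, 0.0, -0.0]
width: 0.0857
grasp_force: 0.0
time_s: 4.3
tcp_pos: [0.4895, 0.3435, 0.2163]
tool_rot: [2.09, 2.344, 0.004]
force: [2.7, 0.4, 3.2]
width: 0.0118
grasp_force: 58.5
t 4.3 tcp [0.4895 0.3435 0.2163] psi 1.686 zdir [ 0.002  0.001 -1.   ] F [2.7 0.4 3.2] w 0.0118 g 58.5 q [ 0.52  0.02  1.79 -0.    1.33  0.41]
shift [-0.02 -0.03  0.07] turnz -0.01
```

```bash
python3 -m inch '[{"linear":[-0.03,0,0],"turn":[0,0,-0.5]},{"linear":[-0.03,0,0],"turn":[0,0,-0.8]},{"linear":[-0.05,0,0],"turn":[0,0,-0.9]},{"linear":[-0.05,0,0],"turn":[0,0,-1]},{"linear":[-0.05,0,0],"turn":[0,0,-1]},{"linear":[-0.05,0,0],"turn":[0,0,-1]},{"linear":[-0.05,0,0],"turn":[0,0,-1]},{"linear":[-0.05,0,0],"turn":[0,0,-1]}]'
python3 -m inch '[{"linear":[0,0,0],"turn":[0,0,-0.7]},{"linear":[0,0,0],"turn":[0,0,-0.3]},{"linear":[0,0,0],"turn":[0,0,0]},{"linear":[0,0,0],"turn":[0,0,0]},{"linear":[0,0,0],"turn":[0,0,0]},{"linear":[0,0,0],"turn":[0,0,0]},{"linear":[0,0,0],"turn":[0,0,0]},{"linear":[0,0,0],"turn":[0,0,0]}]'
python3 w.py .5222 .3635 .213 2.341
```

```text
time_s: 4.97
tcp_pos: [0.4931, 0.3357, 0.2162]
tool_rot: [1.333, 2.84, 0.002]
force: [6.3, -3.0, 1.6]
width: 0.0119
grasp_force: 59.4
time_s: 5.63
tcp_pos: [0.494, 0.3349, 0.2162]
tool_rot: [1.223, 2.886, 0.0]
force: [9.8, -5.6, 1.3]
width: 0.0118
grasp_force: 59.0
t 5.63 tcp [0.494  0.3349 0.2162] psi 2.34 zdir [ 0.006 -0.003 -1.   ] F [ 9.8 -5.6  1.3] w 0.0118 g 59.0 q [ 0.51  0.02  1.79 -0.01  1.33 -0.26]
shift [0.05 2.01 0.16] turnz -0.02
```

```bash
python3 -m inch '[{"linear":[0,0.25,0],"turn":[0,0,0]},{"linear":[0,0.25,0],"turn":[0,0,0]},{"linear":[0,0.25,0],"turn":[0,0,0]},{"linear":[0,0.25,0.02],"turn":[0,0,0]},{"linear":[0,0.25,0.03],"turn":[0,0,0]},{"linear":[0,0.25,0.04],"turn":[0,0,0]},{"linear":[0,0.25,0.05],"turn":[0,0,0]},{"linear":[0,0.25,0.05],"turn":[0,0,0]}]'
python3 -m inch '[{"linear":[0,0,0],"turn":[0,0,0]},{"linear":[0,0,0],"turn":[0,0,0]},{"linear":[0,0,0],"turn":[0,0,0]},{"linear":[0,0,0],"turn":[0,0,0]},{"linear":[0,0,0],"turn":[0,0,0]},{"linear":[0,0,0],"turn":[0,0,0]},{"linear":[0,0,0],"turn":[0,0,0]},{"linear":[0,0,0],"turn":[0,0,0]}]'
python3 w.py .5222 .3635 .213 2.341
```

```text
time_s: 6.3
tcp_pos: [0.5211, 0.3612, 0.214]
tool_rot: [1.223, 2.889, -0.01]
force: [-1.2, -11.6, 11.5]
width: 0.0118
grasp_force: 62.0
time_s: 6.97
tcp_pos: [0.5218, 0.362, 0.2132]
tool_rot: [1.223, 2.888, -0.004]
force: [4.3, -9.1, 5.5]
width: 0.012
grasp_force: 62.2
t 6.97 tcp [0.5218 0.362  0.2132] psi 2.341 zdir [ 0.004 -0.004 -1.   ] F [ 4.3 -9.1  5.5] w 0.012 g 62.2 q [ 0.52  0.1   1.7  -0.01  1.33 -0.24]
shift [0.04 0.07 0.01] turnz -0.00
```

```bash
python3 -m inch '[{"linear":[0,0,0],"turn":[0,0,0]},{"linear":[0,0,0],"turn":[0,0,0]},{"linear":[0,0,0],"turn":[0,0,0]},{"linear":[0,0,0],"turn":[0,0,0]},{"linear":[0,0,-0.5],"turn":[0,0,0]},{"linear":[0,0,-1],"turn":[0,0,0]},{"linear":[0,0,-1],"turn":[0,0,0]},{"linear":[0,0,-1],"turn":[0,0,0]}]' 1
python3 -m inch '[{"linear":[0.5,-1,0],"turn":[0,0,-1]},{"linear":[0.5,-1,0],"turn":[0,0,-1]},{"linear":[0.5,-1,0],"turn":[0,0,-1]},{"linear":[0,-1,0],"turn":[0,0,-1]},{"linear":[0,-1,0],"turn":[0,0,-1]},{"linear":[0,-1,0],"turn":[0,0,-1]},{"linear":[0,-1,0],"turn":[0,0,-1]},{"linear":[0,-1,0],"turn":[0,0,-0.4]}]'
python3 w.py .554 .014 .15 2.936
```

```text
time_s: 7.63
tcp_pos: [0.5195, 0.3647, 0.2827]
tool_rot: [-1.222, -2.893, 0.0]
force: [1.0, 0.2, 1.0]
width: 0.0854
grasp_force: 0.0
time_s: 8.3
tcp_pos: [0.4184, 0.2473, 0.2823]
tool_rot: [0.319, 3.125, 0.001]
force: [0.3, 0.1, -0.1]
width: 0.0851
grasp_force: 0.0
t 8.3 tcp [0.4184 0.2473 0.2823] psi 2.938 zdir [ 0.001  0.001 -1.   ] F [ 0.3  0.1 -0.1] w 0.0851 g 0.0 q [ 0.42 -0.28  1.94  0.    1.47 -0.94]
shift [ -8.99 -10.06   6.62] turnz 0.03
```

```bash
python3 -m inch '[{"linear":[-0.9,-1,0.5],"turn":[0,0,0]},{"linear":[-0.9,-1,0.5],"turn":[0,0,0]},{"linear":[-0.9,-1,0.5],"turn":[0,0,0]},{"linear":[-0.9,-1,0.5],"turn":[0,0,0]},{"linear":[-0.9,-1,0.5],"turn":[0,0,0]},{"linear":[-0.9,-1,0.5],"turn":[0,0,0]},{"linear":[-0.9,-1,0.5],"turn":[0,0,0]},{"linear":[-0.9,-1,0.5],"turn":[0,0,0]}]'
python3 -m inch '[{"linear":[-0.9,-1,0.5],"turn":[0,0,0]},{"linear":[-0.9,-1,0.5],"turn":[0,0,0]},{"linear":[0,0,0.5],"turn":[0,0,0]},{"linear":[0,0,0.5],"turn":[0,0,0]},{"linear":[0,0,0.5],"turn":[0,0,0]},{"linear":[0,0,0],"turn":[0,0,0]},{"linear":[0,0,0],"turn":[0,0,0]},{"linear":[0,0,0],"turn":[0,0,0]}]'
python3 - <<'E'
import w; w.goto(.555,.0145,.003,2.936)
from h import *
barpose("s2","t2",z=.230)
s=cv2.imread("pics/s2.png");t=cv2.imread("pics/t2.png")
o=np.zeros((420,800,3),np.uint8);o[:,:400]=cv2.resize(t[150:290,70:270],(400,280),interpolation=2) if 0 else cv2.resize(t[150:290,70:203],(400,420),interpolation=2)
o[:,400:]=cv2.resize(s[130:340,260:460],(400,420),interpolation=2);cv2.imwrite("pics/v2.png",o)
E
```

```text
time_s: 8.97
tcp_pos: [0.5277, 0.0605, 0.2019]
tool_rot: [0.325, 3.124, 0.001]
force: [0.6, 0.1, 0.2]
width: 0.0853
grasp_force: 0.0
time_s: 9.63
tcp_pos: [0.5541, 0.0157, 0.1521]
tool_rot: [0.324, 3.124, 0.0]
force: [-0.6, -0.2, 0.1]
width: 0.0857
grasp_force: 0.0
t 9.63 tcp [0.5541 0.0157 0.1521] psi 2.935 zdir [ 0.001  0.    -1.   ] F [-0.6 -0.2  0.1] w 0.0857 g 0.0 q [-0.07 -0.02  1.94  0.    1.22 -1.43]
shift [-0.05 -0.05  7.45] turnz -0.01
top px [ 97.8 228.1] [141.4 189. ] 372 mid [0.512 0.354 0.23 ] len 0.155 yaw 0.784
scene px [423.2 192.2] [456.2 159.2] 251 tri [0.569 0.301 0.211] 0.008 [0.46  0.415 0.231] 0.014
```

View pics/v2.png

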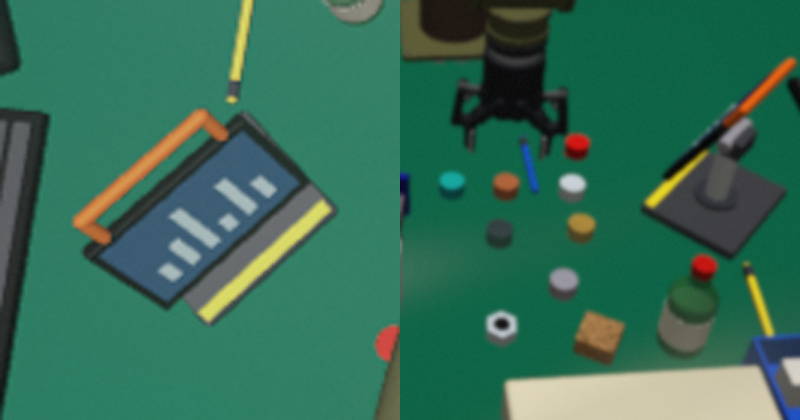

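The screen is parallel to the stripe and leans back (bar at about top (97,228) to (141,189)). The gripper hangs over the dark disc, which is still in place, so I'm grasping it.

```bash
python3 -m inch '[{"linear":[-0.05,-0.05,1],"turn":[0,0,0]},{"linear":[0,0,1],"turn":[0,0,0]},{"linear":[0,0,1],"turn":[0,0,0]},{"linear":[0,0,1],"turn":[0,0,0]},{"linear":[0,0,1],"turn":[0,0,0]},{"linear":[0,0,1],"turn":[0,0,0]},{"linear":[0,0,1],"turn":[0,0,0]},{"linear":[0,0,0.45],"turn":[0,0,0]}]'
python3 -m inch '[{"linear":[0,0,0],"turn":[0,0,0]},{"linear":[0,0,0],"turn":[0,0,0]},{"linear":[0,0,0],"turn":[0,0,0]},{"linear":[0,0,0],"turn":[0,0,0]},{"linear":[0,0,0],"turn":[0,0,0]},{"linear":[0,0,0],"turn":[0,0,0]},{"linear":[0,0,0],"turn":[0,0,0]},{"linear":[0,0,0],"turn":[0,0,0]}]' -1 80
python3 -m inch '[{"linear":[0,0,-0.5],"turn":[0,0,0]},{"linear":[0,0,-1],"turn":[0,0,0]},{"linear":[0,0,-1],"turn":[0,0,0]},{"linear":[0,0,-1],"turn":[0,0,0]},{"linear":[0,0,-1],"turn":[0,0,0]},{"linear":[0,0,-1],"turn":[0,0,0]},{"linear":[0,0,-1],"turn":[0,0,0]},{"linear":[0,0,0],"turn":[0,0,0]}]'
python3 w.py .537 -.3346 .021 2.936
```

```text
time_s: 10.4
tcp_pos: [0.5535, 0.014, 0.0005]
tool_rot: [-0.325, -3.122, 0.0]
force: [-0.9, -0.4, -0.8]
width: 0.0852
grasp_force: 0.0
time_s: 11.07
tcp_pos: [0.5568, 0.0136, 0.0049]
tool_rot: [0.325, 3.121, 0.0]
force: [-0.9, -0.1, 6.2]
width: 0.0354
grasp_force: 80.4
time_s: 11.73
tcp_pos: [0.5575, 0.0135, 0.1378]
tool_rot: [0.325, 3.116, 0.0]
force: [0.9, 0.5, -0.9]
width: 0.0355
grasp_force: 80.0
t 11.73 tcp [0.5575 0.0135 0.1378] psi 2.934 zdir [ 0.009 -0.001 -1.   ] F [ 0.9  0.5 -0.9] w 0.0355 g 80.0 q [-0.07 -0.01  1.95 -0.    1.19 -1.44]
shift [ -2.54 -17.25   5.84] turnz -0.03
```

```bash
python3 -m inch '[{"linear":[-0.15,-1,0],"turn":[0,0,0]},{"linear":[-0.15,-1,0],"turn":[0,0,0]},{"linear":[-0.15,-1,0],"turn":[0,0,0]},{"linear":[-0.15,-1,0],"turn":[0,0,0]},{"linear":[-0.15,-1,0],"turn":[0,0,0]},{"linear":[-0.15,-1,0],"turn":[0,0,0]},{"linear":[-0.15,-1,0],"turn":[0,0,0]},{"linear":[-0.15,-1,0],"turn":[0,0,0]}]' >/dev/null
python3 -m inch '[{"linear":[-0.15,-1,0],"turn":[0,0,0]},{"linear":[-0.15,-1,0],"turn":[0,0,0]},{"linear":[-0.15,-1,0],"turn":[0,0,0]},{"linear":[-0.15,-1,0],"turn":[0,0,0]},{"linear":[-0.15,-1,0],"turn":[0,0,0]},{"linear":[-0.15,-1,0],"turn":[0,0,0]},{"linear":[-0.15,-1,0],"turn":[0,0,0]},{"linear":[-0.15,-1,0],"turn":[0,0,0]}]' >/dev/null
python3 -m inch '[{"linear":[-0.1,-0.7,0],"turn":[0,0,0]},{"linear":[0,-0.5,0],"turn":[0,0,0]},{"linear":[0,0,0],"turn":[0,0,0]},{"linear":[0,0,0],"turn":[0,0,0]},{"linear":[0,0,0],"turn":[0,0,0]},{"linear":[0,0,0],"turn":[0,0,0]},{"linear":[0,0,0],"turn":[0,0,0]},{"linear":[0,0,0],"turn":[0,0,0]}]' >/dev/null
python3 - <<'E'
import w; w.goto(.537,-.3346,.024,2.936)
from h import *
s=shot("scene","s3");t=shot("top","t3")
print(proj("top",[.537,-.3346,.02]),proj("scene",[.537,-.3346,.04]))
o=np.zeros((500,800,3),np.uint8);o[:,:400]=cv2.resize(t[150:275,280:380,::-1],(400,500),interpolation=2);o[:,400:]=cv2.resize(s[160:285,160:260,::-1],(400,500),interpolation=2);cv2.imwrite("pics/v3.png",o)
E
```

```text
t 13.73 tcp [ 0.533  -0.3326  0.1326] psi 2.935 zdir [ 0.  0. -1.] F [ 0.1 -0.2 -2.6] w 0.0354 g 80.1 q [-0.64  0.16  1.79  0.    1.2  -2.01]
shift [-0.22 -0.06  5.43] turnz -0.02
[359.51025505 214.84240638] [184.80166734 240.99655863]
```

View pics/v3.png

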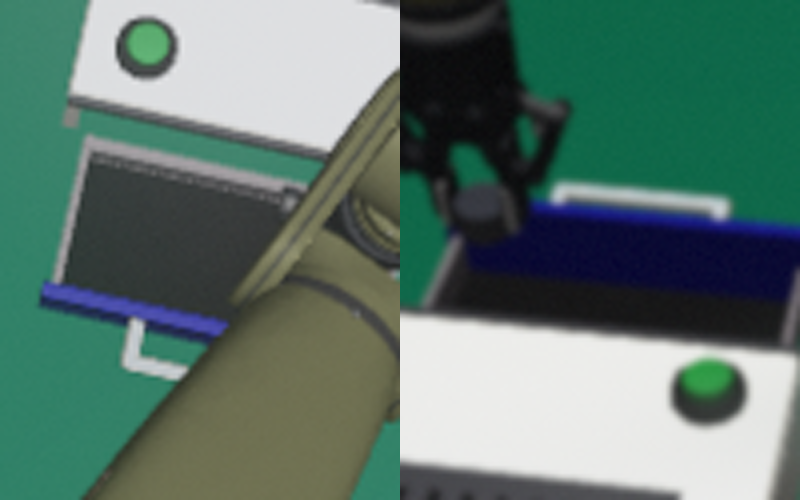

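The dark disc is held at about scene (180,213), over the tray's right end. Lowering it.

```bash
python3 -m inch '[{"linear":[-0.2,-0.05,0.8],"turn":[0,0,0]},{"linear":[0,0,0.8],"turn":[0,0,0]},{"linear":[0,0,0.8],"turn":[0,0,0]},{"linear":[0,0,0.8],"turn":[0,0,0]},{"linear":[0,0,0.8],"turn":[0,0,0]},{"linear":[0,0,0.7],"turn":[0,0,0]},{"linear":[0,0,0.5],"turn":[0,0,0]},{"linear":[0,0,0.2],"turn":[0,0,0]}]'
python3 -m inch '[{"linear":[0,0,0],"turn":[0,0,0]},{"linear":[0,0,0],"turn":[0,0,0]},{"linear":[0,0,0],"turn":[0,0,0]},{"linear":[0,0,0],"turn":[0,0,0]},{"linear":[0,0,0],"turn":[0,0,0]},{"linear":[0,0,-0.5],"turn":[0,0,0]},{"linear":[0,0,-1],"turn":[0,0,0]},{"linear":[0,0,-1],"turn":[0,0,0]}]' 0.35
python3 -m inch '[{"linear":[0,0,-1],"turn":[0,0,0]},{"linear":[0,0,-1],"turn":[0,0,0]},{"linear":[0,0,-1],"turn":[0,0,0]},{"linear":[0,1,0],"turn":[0,0,0]},{"linear":[0,1,0],"turn":[0,0,0]},{"linear":[0,1,0],"turn":[0,0,0]},{"linear":[0,1,0],"turn":[0,0,0]},{"linear":[0,1,0],"turn":[0,0,0]}]' 1
python3 w.py .4585 .037 .13 2.936
```

```text
time_s: 14.5
tcp_pos: [0.5356, -0.3342, 0.0228]
tool_rot: [-0.326, -3.122, -0.003]
force: [-4.0, 5.7, 18.0]
width: 0.0354
grasp_force: 82.2
time_s: 15.17
tcp_pos: [0.536, -0.3346, 0.0749]
tool_rot: [-0.326, -3.123, -0.001]
force: [0.4, -0.4, -0.1]
width: 0.0578
grasp_force: 0.0
time_s: 15.83
tcp_pos: [0.5575, -0.2365, 0.1358]
tool_rot: [0.326, 3.123, -0.001]
force: [0.3, -0.7, -0.4]
width: 0.0855
grasp_force: 0.0
t 15.83 tcp [ 0.5575 -0.2365  0.1358] psi 2.934 zdir [ 0.001 -0.001 -1.   ] F [ 0.3 -0.7 -0.4] w 0.0855 g 0.0 q [-0.49  0.1   1.84  0.    1.2  -1.85]
shift [ 7.67 12.36  0.27] turnz -0.03
```

```bash
python3 -m inch '[{"linear":[0.62,1,0],"turn":[0,0,0]},{"linear":[0.62,1,0],"turn":[0,0,0]},{"linear":[0.62,1,0],"turn":[0,0,0]},{"linear":[0.62,1,0],"turn":[0,0,0]},{"linear":[0.62,1,0],"turn":[0,0,0]},{"linear":[0.62,1,0],"turn":[0,0,0]},{"linear":[0.62,1,0],"turn":[0,0,0]},{"linear":[0.62,1,0],"turn":[0,0,0]}]' >/dev/null
python3 -m inch '[{"linear":[0.62,1,0],"turn":[0,0,0]},{"linear":[0.62,1,0],"turn":[0,0,0]},{"linear":[0.62,1,0],"turn":[0,0,0]},{"linear":[0.62,1,0],"turn":[0,0,0]},{"linear":[0.2,0.4,0],"turn":[0,0,0]},{"linear":[0,0,0],"turn":[0,0,1]},{"linear":[0,0,0],"turn":[0,0,1]},{"linear":[0,0,0],"turn":[0,0,1]}]' >/dev/null
python3 -m inch '[{"linear":[0,0,0],"turn":[0,0,1]},{"linear":[0,0,0],"turn":[0,0,1]},{"linear":[0,0,0],"turn":[0,0,0.8]},{"linear":[0,0,0],"turn":[0,0,0]},{"linear":[0,0,0],"turn":[0,0,0]},{"linear":[0,0,0],"turn":[0,0,0]},{"linear":[0,0,0],"turn":[0,0,0]},{"linear":[0,0,0],"turn":[0,0,0]}]' 0.5 >/dev/null
cat > chk.py <<'E'
import sys; from h import *
# re-measure named discs at last known world spots, from the scene view (z=.012 centre) and top
for a in sys.argv[1:]:
    x,y=map(float,a.split(","))
    s=shot("scene"); p,n=blob(s,proj("scene",[x,y,.012])); X=onz("scene",p,.013)
    t=shot("top"); q,m=blob(t,proj("top",[x,y,.02])); Y=onz("top",q,.018); print("scene",X[:2].round(4),n,"top",Y[:2].round(4),m)
E
python3 w.py .4585 .037 .006 2.47; python3 chk.py .4585,.037 .553,.133 .467,.137 .654,.0885
```

```text
t 17.83 tcp [0.4589 0.0369 0.1346] psi 2.47 zdir [ 0. -0. -1.] F [ 0.  -0.7 -0.3] w 0.0644 g 0.0 q [-0.04 -0.23  2.16 -0.    1.21 -0.94]
shift [ 0.02 -0.01  6.43] turnz 0.00
scene [0.4384 0.0681] 200 top [0.4371 0.0585] 279
scene [0.5502 0.1346] 171 top [0.5347 0.1242] 457
scene [0.4627 0.1389] 163 top [0.4483 0.1226] 289
scene [0.653  0.0895] 203 top [0.653  0.0875] 121
```

```bash
python3 -m inch '[{"linear":[0,0,1],"turn":[0,0,0]},{"linear":[0,0,1],"turn":[0,0,0]},{"linear":[0,0,1],"turn":[0,0,0]},{"linear":[0,0,1],"turn":[0,0,0]},{"linear":[0,0,1],"turn":[0,0,0]},{"linear":[0,0,1],"turn":[0,0,0]},{"linear":[0,0,0.4],"turn":[0,0,0]},{"linear":[0,0,0],"turn":[0,0,0]}]'
python3 -m inch '[{"linear":[0,0,0],"turn":[0,0,0]},{"linear":[0,0,0],"turn":[0,0,0]},{"linear":[0,0,0],"turn":[0,0,0]},{"linear":[0,0,0],"turn":[0,0,0]},{"linear":[0,0,0],"turn":[0,0,0]},{"linear":[0,0,0],"turn":[0,0,0]},{"linear":[0,0,0],"turn":[0,0,0]},{"linear":[0,0,0],"turn":[0,0,0]}]' -1 80
python3 -m inch '[{"linear":[0,0,-0.5],"turn":[0,0,0]},{"linear":[0,0,-1],"turn":[0,0,0]},{"linear":[0,0,-1],"turn":[0,0,0]},{"linear":[0,0,-1],"turn":[0,0,0]},{"linear":[0,0,-1],"turn":[0,0,0]},{"linear":[0,0,-1],"turn":[0,0,0]},{"linear":[0,0,-1],"turn":[0,0,0]},{"linear":[0,0,0],"turn":[0,0,0]}]'
python3 -m inch '[{"linear":[0,0,0],"turn":[0,0,-1]},{"linear":[0,0,0],"turn":[0,0,-1]},{"linear":[0,0,0],"turn":[0,0,-1]},{"linear":[0,0,0],"turn":[0,0,-1]},{"linear":[0,0,0],"turn":[0,0,-1]},{"linear":[0,0,0],"turn":[0,0,-0.8]},{"linear":[0,0,0],"turn":[0,0,0]},{"linear":[0,0,0],"turn":[0,0,0]}]'
python3 w.py .5517 -.2641 .026 2.936
```

```text
time_s: 18.9
tcp_pos: [0.4568, 0.037, 0.0043]
tool_rot: [-1.034, -2.962, 0.002]
force: [0.0, 0.1, 0.0]
width: 0.0641
grasp_force: 0.0
time_s: 19.57
tcp_pos: [0.4591, 0.0369, 0.0068]
tool_rot: [1.035, 2.965, 0.0]
force: [0.9, -0.2, 0.4]
width: -0.0003
grasp_force: 0.5
time_s: 20.23
tcp_pos: [0.4615, 0.037, 0.1417]
tool_rot: [1.033, 2.959, 0.004]
force: [0.3, -0.5, 0.0]
width: -0.0002
grasp_force: 0.0
time_s: 20.9
tcp_pos: [0.4583, 0.0371, 0.1359]
tool_rot: [-0.328, -3.123, -0.0]
force: [0.5, -0.2, 0.1]
width: -0.0
grasp_force: 0.0
t 20.9 tcp [0.4583 0.0371 0.1359] psi 2.932 zdir [-0.001  0.    -1.   ] F [ 0.5 -0.2  0.1] w -0.0 g 0.0 q [-0.04 -0.23  2.16  0.    1.22 -1.4 ]
shift [ -7.71 -13.76   5.49] turnz -0.05
```

The grasp closed on nothing, so copper was knocked aside. Looking for it.

Run:
```python
from h import *
s=shot("scene","s4");t=shot("top","t4")
o=np.zeros((420,800,3),np.uint8);o[:,:400]=cv2.resize(t[140:280,190:323,::-1],(400,420),interpolation=2);o[:,400:]=cv2.resize(s[150:310,240:392,::-1],(400,420),interpolation=2);cv2.imwrite("pics/v4.png",o)
```

```text
(no output)
```

View pics/v4.png

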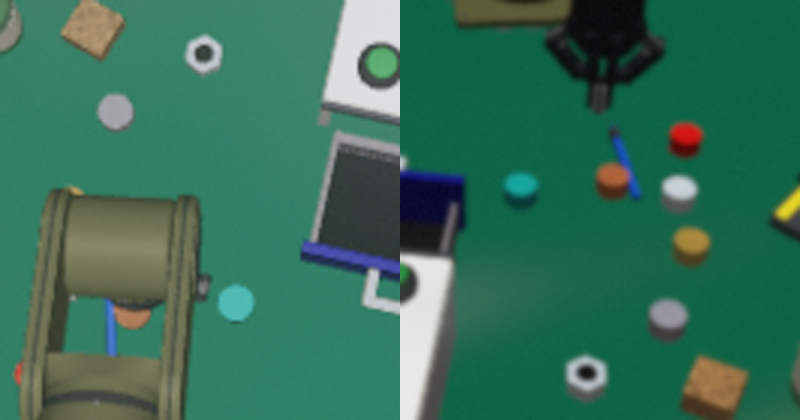

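Copper now sits at scene (321,219), beside the blue pen. I'll measure it and the pen.

Run:
```python
from h import *
s=cv2.imread("pics/s4.png")[:,:,::-1].copy();h=cv2.cvtColor(s,cv2.COLOR_RGB2HSV)
def cc(m,x0,y0,x1,y1):
    k,l,st,c=cv2.connectedComponentsWithStats(m[y0:y1,x0:x1]); i=1+np.argmax(st[1:,4]); return c[i]+[x0,y0],np.argwhere(l==i)[:,::-1]+[x0,y0]
for f in ("s4","scene0"):
    s=cv2.imread(f"pics/{f}.png")[:,:,::-1].copy();h=cv2.cvtColor(s,cv2.COLOR_RGB2HSV)
    c,p=cc(cv2.inRange(h,(3,90,70),(16,255,255)),300,205,334,235); print("copper",c.round(1),len(p),onz("scene",c,.014).round(4))
    c,p=cc(cv2.inRange(h,(100,120,60),(118,255,255)),310,190,340,235)
    a,b=p[p[:,1].argmin()],p[p[:,1].argmax()]; print("pen",a,b,onz("scene",a,.006).round(3),onz("scene",b,.006).round(3),len(p))
```

```text
copper [320.2 218.1] 102 [0.4391 0.0641 0.014 ]
pen [322 201] [329 225] [0.35  0.084 0.006] [0.463 0.088 0.006] 77
copper [312.5 222.2] 110 [0.4561 0.0381 0.014 ]
pen [322 201] [326 225] [0.35  0.084 0.006] [0.463 0.079 0.006] 93
```

```bash
python3 -m inch '[{"linear":[0,0,0],"turn":[0,0,1]},{"linear":[0,0,0],"turn":[0,0,1]},{"linear":[0,0,0],"turn":[0,0,1]},{"linear":[0,0,0],"turn":[0,0,1]},{"linear":[0,0,0],"turn":[0,0,1]},{"linear":[0,0,0],"turn":[0,0,1]},{"linear":[0,0,0],"turn":[0,0,1]},{"linear":[0,0,0],"turn":[0,0,1]}]' 0.4 >/dev/null
python3 -m inch '[{"linear":[0,0,0],"turn":[0,0,1]},{"linear":[0,0,0],"turn":[0,0,1]},{"linear":[0,0,0],"turn":[0,0,1]},{"linear":[0,0,0],"turn":[0,0,1]},{"linear":[0,0,0],"turn":[0,0,1]},{"linear":[0,0,0],"turn":[0,0,1]},{"linear":[0,0,0],"turn":[0,0,1]},{"linear":[0,0,0],"turn":[0,0,1]}]' >/dev/null
python3 -m inch '[{"linear":[1,-0.8,0],"turn":[0,0,0.5]},{"linear":[0.2,0,0],"turn":[0,0,0]},{"linear":[0,0,0],"turn":[0,0,0]},{"linear":[0,0,0],"turn":[0,0,0]},{"linear":[0,0,0],"turn":[0,0,0]},{"linear":[0,0,0],"turn":[0,0,0]},{"linear":[0,0,0],"turn":[0,0,0]},{"linear":[0,0,0],"turn":[0,0,0]}]' >/dev/null
python3 w.py .4415 .061 .006 1.61
```

```text
t 23.0 tcp [0.4412 0.0593 0.1365] psi 1.613 zdir [-0. -0. -1.] F [-0.2 -0.3  0.6] w 0.0599 g 0.0 q [ 0.01 -0.27  2.19 -0.    1.23 -0.03]
shift [0.08 0.02 6.53] turnz 0.04
```

```bash
python3 -m inch '[{"linear":[0.08,0,1],"turn":[0,0,0]},{"linear":[0,0,1],"turn":[0,0,0]},{"linear":[0,0,1],"turn":[0,0,0]},{"linear":[0,0,1],"turn":[0,0,0]},{"linear":[0,0,1],"turn":[0,0,0]},{"linear":[0,0,1],"turn":[0,0,0]},{"linear":[0,0,0.5],"turn":[0,0,0]},{"linear":[0,0,0],"turn":[0,0,0]}]'
python3 -m inch '[{"linear":[0,0,0],"turn":[0,0,0]},{"linear":[0,0,0],"turn":[0,0,0]},{"linear":[0,0,0],"turn":[0,0,0]},{"linear":[0,0,0],"turn":[0,0,0]},{"linear":[0,0,0],"turn":[0,0,0]},{"linear":[0,0,0],"turn":[0,0,0]},{"linear":[0,0,0],"turn":[0,0,0]},{"linear":[0,0,0],"turn":[0,0,0]}]' -1 80
python3 -m inch '[{"linear":[0,0,-0.5],"turn":[0,0,0]},{"linear":[0,0,-1],"turn":[0,0,0]},{"linear":[0,0,-1],"turn":[0,0,0]},{"linear":[0,0,-1],"turn":[0,0,0]},{"linear":[0,0,-1],"turn":[0,0,0]},{"linear":[0,0,-1],"turn":[0,0,0]},{"linear":[0,0,-1],"turn":[0,0,0]},{"linear":[0,0,0],"turn":[0,0,0]}]'
```

```text
time_s: 23.67
tcp_pos: [0.4388, 0.061, 0.004]
tool_rot: [-2.171, -2.266, 0.006]
force: [-0.2, -0.3, -0.1]
width: 0.0599
grasp_force: 0.0
time_s: 24.33
tcp_pos: [0.4425, 0.0612, 0.0082]
tool_rot: [2.172, 2.267, 0.003]
force: [0.2, -0.1, 7.2]
width: 0.0351
grasp_force: 80.6
time_s: 25.0
tcp_pos: [0.4434, 0.0613, 0.1412]
tool_rot: [2.169, 2.265, 0.009]
force: [1.9, -0.3, -1.8]
width: 0.0351
grasp_force: 80.2
```

```bash
python3 -m inch '[{"linear":[0,0,0],"turn":[0,0,-1]},{"linear":[0,0,0],"turn":[0,0,-1]},{"linear":[0,0,0],"turn":[0,0,-1]},{"linear":[0,0,0],"turn":[0,0,-1]},{"linear":[0,0,0],"turn":[0,0,-1]},{"linear":[0,0,0],"turn":[0,0,-1]},{"linear":[0,0,0],"turn":[0,0,-1]},{"linear":[0,0,0],"turn":[0,0,-1]}]' >/dev/null
python3 -m inch '[{"linear":[0,0,0],"turn":[0,0,-1]},{"linear":[0,0,0],"turn":[0,0,-1]},{"linear":[0,0,0],"turn":[0,0,-1]},{"linear":[0,0,0],"turn":[0,0,-1]},{"linear":[0,0,0],"turn":[0,0,-1]},{"linear":[0,0,0],"turn":[0,0,-1]},{"linear":[0,0,0],"turn":[0,0,-1]},{"linear":[0,0,0],"turn":[0,0,-1]}]' >/dev/null
python3 -m inch '[{"linear":[0,0,0],"turn":[0,0,-0.5]},{"linear":[0,0,0],"turn":[0,0,0]},{"linear":[0,0,0],"turn":[0,0,0]},{"linear":[-0.5,-1,0],"turn":[0,0,0]},{"linear":[-0.5,-1,0],"turn":[0,0,0]},{"linear":[-0.5,-1,0],"turn":[0,0,0]},{"linear":[-0.5,-1,0],"turn":[0,0,0]},{"linear":[-0.5,-1,0],"turn":[0,0,0]}]' >/dev/null
python3 w.py .5517 -.2641 .026 2.936
```

```text
t 27.0 tcp [ 0.469  -0.0479  0.1359] psi 2.933 zdir [-0.001  0.    -1.   ] F [-0.1  1.  -2.3] w 0.0353 g 80.3 q [-0.22 -0.2   2.13  0.    1.21 -1.58]
shift [-6.29 -9.72  5.49] turnz -0.04
```

```bash
python3 -m inch '[{"linear":[-0.65,-1,0],"turn":[0,0,0]},{"linear":[-0.65,-1,0],"turn":[0,0,0]},{"linear":[-0.65,-1,0],"turn":[0,0,0]},{"linear":[-0.65,-1,0],"turn":[0,0,0]},{"linear":[-0.65,-1,0],"turn":[0,0,0]},{"linear":[-0.65,-1,0],"turn":[0,0,0]},{"linear":[-0.65,-1,0],"turn":[0,0,0]},{"linear":[-0.65,-1,0],"turn":[0,0,0]}]' >/dev/null
python3 -m inch '[{"linear":[-0.65,-1,0],"turn":[0,0,0]},{"linear":[-0.45,-0.7,0],"turn":[0,0,0]},{"linear":[0,0,0],"turn":[0,0,0]},{"linear":[0,0,0],"turn":[0,0,0]},{"linear":[0,0,0],"turn":[0,0,0]},{"linear":[0,0,0],"turn":[0,0,0]},{"linear":[0,0,0],"turn":[0,0,0]},{"linear":[0,0,0],"turn":[0,0,0]}]' >/dev/null
python3 w.py .5517 -.2641 .026 2.936
```

```text
t 28.33 tcp [ 0.5524 -0.262   0.1366] psi 2.935 zdir [ 0.  0. -1.] F [-1.3 -1.4 -1.1] w 0.0352 g 80.3 q [-0.53  0.12  1.82  0.    1.2  -1.89]
shift [ 0.01 -0.11  5.53] turnz -0.02
```

```bash
python3 -m inch '[{"linear":[0,-0.1,0.8],"turn":[0,0,0]},{"linear":[0,0,0.8],"turn":[0,0,0]},{"linear":[0,0,0.8],"turn":[0,0,0]},{"linear":[0,0,0.8],"turn":[0,0,0]},{"linear":[0,0,0.8],"turn":[0,0,0]},{"linear":[0,0,0.8],"turn":[0,0,0]},{"linear":[0,0,0.5],"turn":[0,0,0]},{"linear":[0,0,0.2],"turn":[0,0,0]}]'
python3 -m inch '[{"linear":[0,0,0],"turn":[0,0,0]},{"linear":[0,0,0],"turn":[0,0,0]},{"linear":[0,0,0],"turn":[0,0,0]},{"linear":[0,0,0],"turn":[0,0,0]},{"linear":[0,0,0],"turn":[0,0,0]},{"linear":[0,0,-0.5],"turn":[0,0,0]},{"linear":[0,0,-1],"turn":[0,0,0]},{"linear":[0,0,-1],"turn":[0,0,0]}]' 0.35
python3 -m inch '[{"linear":[0,0,-1],"turn":[0,0,0]},{"linear":[0,0,-1],"turn":[0,0,0]},{"linear":[0,0,-1],"turn":[0,0,0]},{"linear":[0.2,1,0],"turn":[0,0,0]},{"linear":[0.2,1,0],"turn":[0,0,0]},{"linear":[0.2,1,0],"turn":[0,0,0]},{"linear":[0.2,1,0],"turn":[0,0,0]},{"linear":[0.2,1,0],"turn":[0,0,0]}]' 0.5
python3 -m inch '[{"linear":[0.2,1,0],"turn":[0,0,0]},{"linear":[0.2,1,0],"turn":[0,0,0]},{"linear":[0.2,1,0],"turn":[0,0,0]},{"linear":[0.2,1,0],"turn":[0,0,0]},{"linear":[0.2,1,0],"turn":[0,0,0]},{"linear":[0.2,1,0],"turn":[0,0,0]},{"linear":[0.2,1,0],"turn":[0,0,0]},{"linear":[0.2,1,0],"turn":[0,0,0]}]' >/dev/null
python3 w.py .551 .134 .006 2.936; python3 chk.py .551,.134 .654,.0885 .4665,.1375
```

```text
time_s: 29.0
tcp_pos: [0.5518, -0.2639, 0.0262]
tool_rot: [-0.326, -3.123, -0.002]
force: [-1.2, 4.0, 13.9]
width: 0.0351
grasp_force: 82.0
time_s: 29.67
tcp_pos: [0.5515, -0.2644, 0.0768]
tool_rot: [-0.326, -3.123, -0.001]
force: [1.0, 0.2, -0.4]
width: 0.0575
grasp_force: 0.0
time_s: 30.33
tcp_pos: [0.5532, -0.162, 0.1377]
tool_rot: [0.326, 3.123, -0.0]
force: [1.1, 1.2, -0.3]
width: 0.0642
grasp_force: 0.0
t 31.0 tcp [0.555  0.0013 0.1376] psi 2.934 zdir [ 0.001 -0.    -1.   ] F [ 0.1  0.5 -0.1] w 0.0638 g 0.0 q [-0.09 -0.01  1.95 -0.    1.2  -1.46]
shift [1.57 6.45 6.58] turnz -0.03
scene [0.5503 0.1346] 173 top [0.5516 0.1134] 483
scene [0.6529 0.0895] 202 top [0.6516 0.0768] 590
scene [0.4627 0.1389] 164 top [0.4677 0.1159] 494
```

```bash
python3 -m inch '[{"linear":[0.25,1,0],"turn":[0,0,0]},{"linear":[0.25,1,0],"turn":[0,0,0]},{"linear":[0.25,1,0],"turn":[0,0,0]},{"linear":[0.25,1,0],"turn":[0,0,0]},{"linear":[0.25,1,0],"turn":[0,0,0]},{"linear":[0.25,1,0],"turn":[0,0,0]},{"linear":[0.07,0.45,0],"turn":[0,0,0]},{"linear":[0,0,0],"turn":[0,0,0]}]' >/dev/null
python3 -m inch '[{"linear":[0,0,1],"turn":[0,0,0]},{"linear":[0,0,1],"turn":[0,0,0]},{"linear":[0,0,1],"turn":[0,0,0]},{"linear":[0,0,1],"turn":[0,0,0]},{"linear":[0,0,1],"turn":[0,0,0]},{"linear":[0,0,1],"turn":[0,0,0]},{"linear":[0,0,0.5],"turn":[0,0,0]},{"linear":[0,0,0],"turn":[0,0,0]}]'
python3 -m inch '[{"linear":[0,0,0],"turn":[0,0,0]},{"linear":[0,0,0],"turn":[0,0,0]},{"linear":[0,0,0],"turn":[0,0,0]},{"linear":[0,0,0],"turn":[0,0,0]},{"linear":[0,0,0],"turn":[0,0,0]},{"linear":[0,0,0],"turn":[0,0,0]},{"linear":[0,0,0],"turn":[0,0,0]},{"linear":[0,0,0],"turn":[0,0,0]}]' -1 80
python3 -m inch '[{"linear":[0,0,-0.5],"turn":[0,0,0]},{"linear":[0,0,-1],"turn":[0,0,0]},{"linear":[0,0,-1],"turn":[0,0,0]},{"linear":[0,0,-1],"turn":[0,0,0]},{"linear":[0,0,-1],"turn":[0,0,0]},{"linear":[0,0,-1],"turn":[0,0,0]},{"linear":[0,0,-1],"turn":[0,0,0]},{"linear":[0,0,0],"turn":[0,0,0]}]'
python3 w.py .5664 -.1936 .026 2.936
```

```text
time_s: 32.63
tcp_pos: [0.5487, 0.1315, 0.0037]
tool_rot: [-0.327, -3.119, 0.003]
force: [-0.5, 0.2, 1.3]
width: 0.0646
grasp_force: 0.0
time_s: 33.3
tcp_pos: [0.5524, 0.1331, 0.0086]
tool_rot: [0.325, 3.121, 0.0]
force: [-0.5, -1.3, 6.7]
width: 0.0348
grasp_force: 80.5
time_s: 33.97
tcp_pos: [0.5534, 0.1337, 0.1418]
tool_rot: [0.325, 3.116, 0.004]
force: [1.4, 0.6, -1.0]
width: 0.0349
grasp_force: 80.1
t 33.97 tcp [0.5534 0.1337 0.1418] psi 2.934 zdir [ 0.008  0.001 -1.   ] F [ 1.4  0.6 -1. ] w 0.0349 g 80.1 q [ 0.14  0.01  1.92  0.    1.2  -1.22]
shift [ -3.96 -15.9    5.77] turnz -0.02
```

```bash
python3 -m inch '[{"linear":[-0.25,-1,0],"turn":[0,0,0]},{"linear":[-0.25,-1,0],"turn":[0,0,0]},{"linear":[-0.25,-1,0],"turn":[0,0,0]},{"linear":[-0.25,-1,0],"turn":[0,0,0]},{"linear":[-0.25,-1,0],"turn":[0,0,0]},{"linear":[-0.25,-1,0],"turn":[0,0,0]},{"linear":[-0.25,-1,0],"turn":[0,0,0]},{"linear":[-0.25,-1,0],"turn":[0,0,0]}]' >/dev/null
python3 -m inch '[{"linear":[-0.25,-1,0],"turn":[0,0,0]},{"linear":[-0.25,-1,0],"turn":[0,0,0]},{"linear":[-0.25,-1,0],"turn":[0,0,0]},{"linear":[-0.25,-1,0],"turn":[0,0,0]},{"linear":[-0.25,-1,0],"turn":[0,0,0]},{"linear":[-0.25,-1,0],"turn":[0,0,0]},{"linear":[-0.25,-1,0],"turn":[0,0,0]},{"linear":[-0.2,-0.9,0],"turn":[0,0,0]}]' >/dev/null
python3 -m inch '[{"linear":[0,0,0],"turn":[0,0,0]},{"linear":[0,0,0],"turn":[0,0,0]},{"linear":[0,0,0],"turn":[0,0,0]},{"linear":[0,0,0],"turn":[0,0,0]},{"linear":[0,0,0],"turn":[0,0,0]},{"linear":[0,0,0],"turn":[0,0,0]},{"linear":[0,0,0],"turn":[0,0,0]},{"linear":[0,0,0],"turn":[0,0,0]}]' >/dev/null
python3 w.py .5664 -.1936 .026 2.936
```

```text
t 35.97 tcp [ 0.5625 -0.194   0.1366] psi 2.934 zdir [ 0. -0. -1.] F [-0.1  0.2 -2.1] w 0.0352 g 80.2 q [-0.42  0.08  1.86  0.    1.2  -1.79]
shift [-0.18  0.06  5.53] turnz -0.02
```

```bash
python3 -m inch '[{"linear":[-0.15,0.05,0.8],"turn":[0,0,0]},{"linear":[0,0,0.8],"turn":[0,0,0]},{"linear":[0,0,0.8],"turn":[0,0,0]},{"linear":[0,0,0.8],"turn":[0,0,0]},{"linear":[0,0,0.8],"turn":[0,0,0]},{"linear":[0,0,0.8],"turn":[0,0,0]},{"linear":[0,0,0.5],"turn":[0,0,0]},{"linear":[0,0,0.2],"turn":[0,0,0]}]'
python3 -m inch '[{"linear":[0,0,0],"turn":[0,0,0]},{"linear":[0,0,0],"turn":[0,0,0]},{"linear":[0,0,0],"turn":[0,0,0]},{"linear":[0,0,0],"turn":[0,0,0]},{"linear":[0,0,0],"turn":[0,0,0]},{"linear":[0,0,-0.5],"turn":[0,0,0]},{"linear":[0,0,-1],"turn":[0,0,0]},{"linear":[0,0,-1],"turn":[0,0,0]}]' 0.35
python3 -m inch '[{"linear":[0,0,-1],"turn":[0,0,0]},{"linear":[0,0,-1],"turn":[0,0,0]},{"linear":[0,0,-1],"turn":[0,0,0]},{"linear":[0.2,1,0],"turn":[0,0,0]},{"linear":[0.2,1,0],"turn":[0,0,0]},{"linear":[0,1,0],"turn":[0,0,0]},{"linear":[0,1,0],"turn":[0,0,0]},{"linear":[0,1,0],"turn":[0,0,0]}]' 0.5
python3 w.py .6535 .0885 .006 2.936; python3 chk.py .654,.0885 .4665,.1375
```

```text
time_s: 36.63
tcp_pos: [0.5657, -0.1937, 0.0266]
tool_rot: [-0.326, -3.124, -0.001]
force: [-2.0, 3.1, 15.7]
width: 0.035
grasp_force: 81.9
time_s: 37.3
tcp_pos: [0.5649, -0.1937, 0.0768]
tool_rot: [-0.326, -3.123, -0.001]
force: [0.8, 0.6, -0.1]
width: 0.0582
grasp_force: 0.0
time_s: 37.97
tcp_pos: [0.5786, -0.0937, 0.1377]
tool_rot: [0.326, 3.123, -0.0]
force: [0.5, -0.5, -0.2]
width: 0.0641
grasp_force: 0.0
t 37.97 tcp [ 0.5786 -0.0937  0.1377] psi 2.934 zdir [ 0.001 -0.    -1.   ] F [ 0.5 -0.5 -0.2] w 0.0641 g 0.0 q [-0.25  0.06  1.88 -0.    1.2  -1.61]
shift [-1.77  9.69  6.59] turnz -0.03
scene [0.6531 0.0895] 203 top [0.6529 0.0876] 122
scene [0.4627 0.139 ] 166 top [0.4681 0.1372] 132
```

```bash
python3 -m inch '[{"linear":[-0.18,1,0],"turn":[0,0,0]},{"linear":[-0.18,1,0],"turn":[0,0,0]},{"linear":[-0.18,1,0],"turn":[0,0,0]},{"linear":[-0.18,1,0],"turn":[0,0,0]},{"linear":[-0.18,1,0],"turn":[0,0,0]},{"linear":[-0.18,1,0],"turn":[0,0,0]},{"linear":[-0.18,1,0],"turn":[0,0,0]},{"linear":[-0.18,1,0],"turn":[0,0,0]}]' >/dev/null
python3 -m inch '[{"linear":[-0.18,1,0],"turn":[0,0,0]},{"linear":[-0.15,0.7,0],"turn":[0,0,0]},{"linear":[0,0,0.5],"turn":[0,0,0]},{"linear":[0,0,0.5],"turn":[0,0,0]},{"linear":[0,0,0.5],"turn":[0,0,0]},{"linear":[0,0,0],"turn":[0,0,0]},{"linear":[0,0,0],"turn":[0,0,0]},{"linear":[0,0,0],"turn":[0,0,0]}]' >/dev/null
python3 w.py .6535 .0885 .006 2.936
python3 -m inch '[{"linear":[0,0,1],"turn":[0,0,0]},{"linear":[0,0,1],"turn":[0,0,0]},{"linear":[0,0,1],"turn":[0,0,0]},{"linear":[0,0,1],"turn":[0,0,0]},{"linear":[0,0,1],"turn":[0,0,0]},{"linear":[0,0,0],"turn":[0,0,0]},{"linear":[0,0,0],"turn":[0,0,0]},{"linear":[0,0,0],"turn":[0,0,0]}]'
python3 -m inch '[{"linear":[0,0,0],"turn":[0,0,0]},{"linear":[0,0,0],"turn":[0,0,0]},{"linear":[0,0,0],"turn":[0,0,0]},{"linear":[0,0,0],"turn":[0,0,0]},{"linear":[0,0,0],"turn":[0,0,0]},{"linear":[0,0,0],"turn":[0,0,0]},{"linear":[0,0,0],"turn":[0,0,0]},{"linear":[0,0,0],"turn":[0,0,0]}]' -1 80
python3 -m inch '[{"linear":[0,0,-0.5],"turn":[0,0,0]},{"linear":[0,0,-1],"turn":[0,0,0]},{"linear":[0,0,-1],"turn":[0,0,0]},{"linear":[0,0,-1],"turn":[0,0,0]},{"linear":[0,0,-1],"turn":[0,0,0]},{"linear":[0,0,-1],"turn":[0,0,0]},{"linear":[0,0,-1],"turn":[0,0,0]},{"linear":[0,0,0],"turn":[0,0,0]}]'
python3 w.py .5189 -.2204 .026 2.936
```

```text
t 39.5 tcp [0.6528 0.0872 0.1061] psi 2.933 zdir [-0.001 -0.    -1.   ] F [-0.6  0.  -0.2] w 0.0639 g 0.0 q [ 0.05  0.25  1.73 -0.    1.17 -1.31]
shift [-0.03  0.07  5.01] turnz -0.04
time_s: 40.17
tcp_pos: [0.6542, 0.0879, 0.0082]
tool_rot: [0.326, 3.122, 0.001]
force: [-0.8, -0.2, -0.1]
width: 0.0644
grasp_force: 0.0
time_s: 40.83
tcp_pos: [0.6547, 0.0881, 0.0091]
tool_rot: [0.325, 3.121, 0.001]
force: [-0.5, 0.0, 5.9]
width: 0.0348
grasp_force: 79.5
time_s: 41.5
tcp_pos: [0.6558, 0.0882, 0.1423]
tool_rot: [0.325, 3.116, 0.002]
force: [0.8, -0.3, -0.5]
width: 0.035
grasp_force: 80.0
t 41.5 tcp [0.6558 0.0882 0.1423] psi 2.934 zdir [ 0.009  0.    -1.   ] F [ 0.8 -0.3 -0.5] w 0.035 g 80.0 q [ 0.05  0.21  1.71 -0.    1.22 -1.31]
shift [  3.56 -16.52   5.75] turnz -0.03
```

```bash
python3 -m inch '[{"linear":[0.22,-1,0],"turn":[0,0,0]},{"linear":[0.22,-1,0],"turn":[0,0,0]},{"linear":[0.22,-1,0],"turn":[0,0,0]},{"linear":[0.22,-1,0],"turn":[0,0,0]},{"linear":[0.22,-1,0],"turn":[0,0,0]},{"linear":[0.22,-1,0],"turn":[0,0,0]},{"linear":[0.22,-1,0],"turn":[0,0,0]},{"linear":[0.22,-1,0],"turn":[0,0,0]}]' >/dev/null
python3 -m inch '[{"linear":[0.22,-1,0],"turn":[0,0,0]},{"linear":[0.22,-1,0],"turn":[0,0,0]},{"linear":[0.22,-1,0],"turn":[0,0,0]},{"linear":[0.22,-1,0],"turn":[0,0,0]},{"linear":[0.22,-1,0],"turn":[0,0,0]},{"linear":[0.22,-1,0],"turn":[0,0,0]},{"linear":[0.22,-1,0],"turn":[0,0,0]},{"linear":[0.22,-1,0],"turn":[0,0,0]}]' >/dev/null
python3 -m inch '[{"linear":[0,-0.5,0],"turn":[0,0,0]},{"linear":[0,0,0],"turn":[0,0,0]},{"linear":[0,0,0],"turn":[0,0,0]},{"linear":[0,0,0],"turn":[0,0,0]},{"linear":[0,0,0],"turn":[0,0,0]},{"linear":[0,0,0],"turn":[0,0,0]},{"linear":[0,0,0],"turn":[0,0,0]},{"linear":[0,0,0],"turn":[0,0,0]}]' >/dev/null
python3 w.py .5189 -.2204 .026 2.936
```

```text
t 43.5 tcp [ 0.5163 -0.2199  0.1366] psi 2.935 zdir [ 0.  0. -1.] F [ 0.  -1.4 -1.8] w 0.035 g 80.2 q [-0.5   0.01  1.94  0.    1.2  -1.86]
shift [-0.13  0.    5.53] turnz -0.02
```

```bash
python3 -m inch '[{"linear":[-0.1,0,0.8],"turn":[0,0,0]},{"linear":[0,0,0.8],"turn":[0,0,0]},{"linear":[0,0,0.8],"turn":[0,0,0]},{"linear":[0,0,0.8],"turn":[0,0,0]},{"linear":[0,0,0.8],"turn":[0,0,0]},{"linear":[0,0,0.8],"turn":[0,0,0]},{"linear":[0,0,0.5],"turn":[0,0,0]},{"linear":[0,0,0.2],"turn":[0,0,0]}]'
python3 -m inch '[{"linear":[0,0,0],"turn":[0,0,0]},{"linear":[0,0,0],"turn":[0,0,0]},{"linear":[0,0,0],"turn":[0,0,0]},{"linear":[0,0,0],"turn":[0,0,0]},{"linear":[0,0,0],"turn":[0,0,0]},{"linear":[0,0,-0.5],"turn":[0,0,0]},{"linear":[0,0,-1],"turn":[0,0,0]},{"linear":[0,0,-1],"turn":[0,0,0]}]' 0.35
python3 -m inch '[{"linear":[0,0,-1],"turn":[0,0,0]},{"linear":[0,0,-1],"turn":[0,0,0]},{"linear":[0,0,-1],"turn":[0,0,0]},{"linear":[0.35,1,0],"turn":[0,0,0]},{"linear":[0.35,1,0],"turn":[0,0,0]},{"linear":[0.35,1,0],"turn":[0,0,0]},{"linear":[0.35,1,0],"turn":[0,0,0]},{"linear":[0.35,1,0],"turn":[0,0,0]}]' 0.45 >/dev/null
python3 -m inch '[{"linear":[0.35,1,0],"turn":[0,0,0]},{"linear":[0.35,1,0],"turn":[0,0,0]},{"linear":[0.35,1,0],"turn":[0,0,0]},{"linear":[0.35,1,0],"turn":[0,0,0]},{"linear":[0.35,1,0],"turn":[0,0,0]},{"linear":[0.35,1,0],"turn":[0,0,0]},{"linear":[0.35,1,0],"turn":[0,0,0]},{"linear":[0.35,1,0],"turn":[0,0,0]}]' >/dev/null
python3 w.py .4665 .1375 .006 2.17; python3 chk.py .4665,.1375
```

```text
time_s: 44.17
tcp_pos: [0.5186, -0.2205, 0.027]
tool_rot: [-0.326, -3.125, -0.002]
force: [-1.9, 5.8, 18.8]
width: 0.0352
grasp_force: 82.1
time_s: 44.83
tcp_pos: [0.5174, -0.2204, 0.0768]
tool_rot: [-0.326, -3.123, -0.001]
force: [0.5, -0.5, 0.4]
width: 0.058
grasp_force: 0.0
t 46.17 tcp [0.4825 0.0534 0.1375] psi 2.934 zdir [ 0.001 -0.    -1.   ] F [0.2 1.  0.1] w 0.062 g 0.0 q [-0.   -0.17  2.1  -0.    1.21 -1.36]
shift [1.66 3.95 6.57] turnz 9.55
scene [0.4629 0.1388] 164 top [0.4614 0.1338] 488
```

```bash
python3 -m inch '[{"linear":[0.4,1,0],"turn":[0,0,0]},{"linear":[0.4,1,0],"turn":[0,0,0]},{"linear":[0.4,1,0],"turn":[0,0,0]},{"linear":[0.4,0.9,0],"turn":[0,0,0]},{"linear":[0,0,0],"turn":[0,0,1]},{"linear":[0,0,0],"turn":[0,0,1]},{"linear":[0,0,0],"turn":[0,0,1]},{"linear":[0,0,0],"turn":[0,0,1]}]' >/dev/null
python3 -m inch '[{"linear":[0,0,0],"turn":[0,0,1]},{"linear":[0,0,0],"turn":[0,0,1]},{"linear":[0,0,0],"turn":[0,0,1]},{"linear":[0,0,0],"turn":[0,0,1]},{"linear":[0,0,0],"turn":[0,0,1]},{"linear":[0,0,0],"turn":[0,0,0.5]},{"linear":[0,0,0],"turn":[0,0,0]},{"linear":[0,0,0],"turn":[0,0,0]}]' >/dev/null
python3 w.py .4665 .1375 .006 2.17
python3 -m inch '[{"linear":[0,0,1],"turn":[0,0,0]},{"linear":[0,0,1],"turn":[0,0,0]},{"linear":[0,0,1],"turn":[0,0,0]},{"linear":[0,0,1],"turn":[0,0,0]},{"linear":[0,0,1],"turn":[0,0,0]},{"linear":[0,0,1],"turn":[0,0,0]},{"linear":[0,0,0.4],"turn":[0,0,0]},{"linear":[0,0,0],"turn":[0,0,0]}]'
python3 -m inch '[{"linear":[0,0,0],"turn":[0,0,0]},{"linear":[0,0,0],"turn":[0,0,0]},{"linear":[0,0,0],"turn":[0,0,0]},{"linear":[0,0,0],"turn":[0,0,0]},{"linear":[0,0,0],"turn":[0,0,0]},{"linear":[0,0,0],"turn":[0,0,0]},{"linear":[0,0,0],"turn":[0,0,0]},{"linear":[0,0,0],"turn":[0,0,0]}]' -1 80
python3 -m inch '[{"linear":[0,0,-0.5],"turn":[0,0,0]},{"linear":[0,0,-1],"turn":[0,0,0]},{"linear":[0,0,-1],"turn":[0,0,0]},{"linear":[0,0,-1],"turn":[0,0,0]},{"linear":[0,0,-1],"turn":[0,0,0]},{"linear":[0,0,-1],"turn":[0,0,0]},{"linear":[0,0,-1],"turn":[0,0,0]},{"linear":[0,0,0],"turn":[0,0,0]}]'
```

```text
t 47.6 tcp [0.4677 0.1348 0.137 ] psi 2.174 zdir [ 0.001 -0.    -1.   ] F [ 0.4  0.  -0. ] w 0.0617 g 0.0 q [ 0.17 -0.17  2.1  -0.    1.21 -0.43]
shift [0.15 0.02 6.55] turnz 0.05
time_s: 48.27
tcp_pos: [0.4656, 0.1347, 0.0065]
tool_rot: [-1.459, -2.778, 0.005]
force: [-0.1, -1.0, 0.0]
width: 0.0618
grasp_force: 0.0
time_s: 48.93
tcp_pos: [0.4691, 0.1356, 0.0106]
tool_rot: [1.46, 2.779, 0.003]
force: [-0.9, 0.0, 6.6]
width: 0.035
grasp_force: 80.1
time_s: 49.6
tcp_pos: [0.4701, 0.1359, 0.1437]
tool_rot: [1.458, 2.775, 0.009]
force: [1.3, -0.1, -0.8]
width: 0.0347
grasp_force: 80.1
```

Pale is held. I'll turn back to the drawer angle, head for A-36 at (0.5042,-0.2909), and check the tray before placing.

```bash
python3 -m inch '[{"linear":[0,0,0],"turn":[0,0,-1]},{"linear":[0,0,0],"turn":[0,0,-1]},{"linear":[0,0,0],"turn":[0,0,-1]},{"linear":[0,0,0],"turn":[0,0,-1]},{"linear":[0,0,0],"turn":[0,0,-1]},{"linear":[0,0,0],"turn":[0,0,-1]},{"linear":[0,0,0],"turn":[0,0,-1]},{"linear":[0,0,0],"turn":[0,0,-1]}]' >/dev/null
python3 -m inch '[{"linear":[0,0,0],"turn":[0,0,-1]},{"linear":[0,0,0],"turn":[0,0,-0.5]},{"linear":[0,0,0],"turn":[0,0,0]},{"linear":[0,0,0],"turn":[0,0,0]},{"linear":[0,0,0],"turn":[0,0,0]},{"linear":[0,0,0],"turn":[0,0,0]},{"linear":[0,0,0],"turn":[0,0,0]},{"linear":[0,0,0],"turn":[0,0,0]}]'
python3 - <<'E'
import w; w.goto(.5042,-.2909,.026,2.936)
from h import *
s=shot("scene","s5");t=shot("top","t5")
o=np.zeros((480,800,3),np.uint8);o[:,:400]=cv2.resize(t[150:270,285:385,::-1],(400,480),interpolation=2);o[:,400:]=cv2.resize(s[180:300,165:265,::-1],(400,480),interpolation=2);cv2.imwrite("pics/v5.png",o)
E
```

```text
time_s: 50.93
tcp_pos: [0.4674, 0.1353, 0.1384]
tool_rot: [-0.326, -3.125, 0.0]
force: [0.7, -0.7, -2.9]
width: 0.035
grasp_force: 80.1
t 50.93 tcp [0.4674 0.1353 0.1384] psi 2.934 zdir [-0.  0. -1.] F [ 0.7 -0.7 -2.9] w 0.035 g 80.1 q [ 0.17 -0.17  2.1   0.    1.21 -1.19]
shift [ -6.2  -20.47   5.62] turnz -0.03
```

View pics/v5.png

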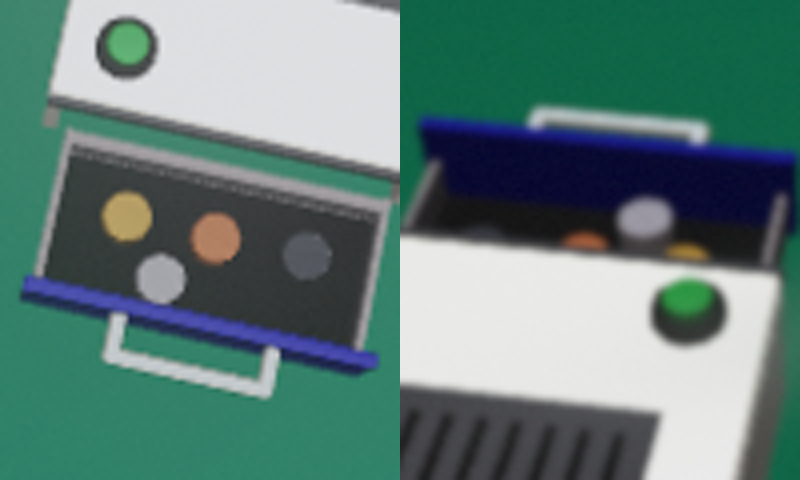

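The tray holds brass at top crop (127,216), copper (216,238), dark (307,256) and steel (161,278), all flat. The spot at about (250,300) is free for the pale disc.

```bash
python3 -m inch '[{"linear":[-0.3,-1,0],"turn":[0,0,0]},{"linear":[-0.3,-1,0],"turn":[0,0,0]},{"linear":[-0.3,-1,0],"turn":[0,0,0]},{"linear":[-0.3,-1,0],"turn":[0,0,0]},{"linear":[-0.3,-1,0],"turn":[0,0,0]},{"linear":[-0.3,-1,0],"turn":[0,0,0]},{"linear":[-0.3,-1,0],"turn":[0,0,0]},{"linear":[-0.3,-1,0],"turn":[0,0,0]}]' >/dev/null
python3 -m inch '[{"linear":[-0.3,-1,0],"turn":[0,0,0]},{"linear":[-0.3,-1,0],"turn":[0,0,0]},{"linear":[-0.3,-1,0],"turn":[0,0,0]},{"linear":[-0.3,-1,0],"turn":[0,0,0]},{"linear":[-0.3,-1,0],"turn":[0,0,0]},{"linear":[-0.3,-1,0],"turn":[0,0,0]},{"linear":[-0.3,-1,0],"turn":[0,0,0]},{"linear":[-0.3,-1,0],"turn":[0,0,0]}]' >/dev/null
python3 -m inch '[{"linear":[-0.3,-1,0],"turn":[0,0,0]},{"linear":[-0.3,-1,0],"turn":[0,0,0]},{"linear":[-0.3,-1,0],"turn":[0,0,0]},{"linear":[-0.3,-1,0],"turn":[0,0,0]},{"linear":[-0.2,-0.5,0],"turn":[0,0,0]},{"linear":[0,0,0],"turn":[0,0,0]},{"linear":[0,0,0],"turn":[0,0,0]},{"linear":[0,0,0],"turn":[0,0,0]}]'
python3 w.py .5042 -.2909 .026 2.936
```

```text
time_s: 53.03
tcp_pos: [0.504, -0.2905, 0.1382]
tool_rot: [-0.325, -3.124, -0.001]
force: [0.1, -0.5, -1.8]
width: 0.0349
grasp_force: 80.3
t 53.03 tcp [ 0.504  -0.2905  0.1382] psi 2.934 zdir [-0.001  0.001 -1.   ] F [ 0.1 -0.5 -1.8] w 0.0349 g 80.3 q [-0.62  0.05  1.89  0.    1.2  -1.98]
shift [-0.02 -0.02  5.61] turnz -0.02
```

```bash
python3 -m inch '[{"linear":[0,0,0.8],"turn":[0,0,0]},{"linear":[0,0,0.8],"turn":[0,0,0]},{"linear":[0,0,0.8],"turn":[0,0,0]},{"linear":[0,0,0.8],"turn":[0,0,0]},{"linear":[0,0,0.8],"turn":[0,0,0]},{"linear":[0,0,0.8],"turn":[0,0,0]},{"linear":[0,0,0.5],"turn":[0,0,0]},{"linear":[0,0,0.2],"turn":[0,0,0]}]'
python3 -m inch '[{"linear":[0,0,0],"turn":[0,0,0]},{"linear":[0,0,0],"turn":[0,0,0]},{"linear":[0,0,0],"turn":[0,0,0]},{"linear":[0,0,0],"turn":[0,0,0]},{"linear":[0,0,0],"turn":[0,0,0]},{"linear":[0,0,-0.5],"turn":[0,0,0]},{"linear":[0,0,-1],"turn":[0,0,0]},{"linear":[0,0,-1],"turn":[0,0,0]}]' 0.35
python3 -m inch '[{"linear":[0,0,-1],"turn":[0,0,0]},{"linear":[0,0,-1],"turn":[0,0,0]},{"linear":[0,0,-1],"turn":[0,0,0]},{"linear":[1,0.4,0],"turn":[0,0,0]},{"linear":[1,0.4,0],"turn":[0,0,0]},{"linear":[1,0.4,0],"turn":[0,0,0]},{"linear":[1,0.4,0],"turn":[0,0,0]},{"linear":[1,0.2,0],"turn":[0,0,0]}]' -1 40
python3 - <<'E'
import w; w.goto(.398,-.231,.05,2.936)
from h import *
s=shot("scene","s6");t=shot("top","t6")
o=np.zeros((480,800,3),np.uint8);o[:,:400]=cv2.resize(t[150:270,285:385,::-1],(400,480),interpolation=2);o[:,400:]=cv2.resize(s[160:280,165:265,::-1],(400,480),interpolation=2);cv2.imwrite("pics/v6.png",o)
E
```

```text
time_s: 53.7
tcp_pos: [0.5042, -0.2898, 0.0285]
tool_rot: [-0.325, -3.123, -0.004]
force: [-1.0, 7.0, 16.4]
width: 0.0351
grasp_force: 82.2
time_s: 54.37
tcp_pos: [0.5035, -0.2911, 0.0788]
tool_rot: [-0.326, -3.123, -0.001]
force: [0.0, -0.6, 0.7]
width: 0.0577
grasp_force: 0.0
time_s: 55.03
tcp_pos: [0.4131, -0.2348, 0.1393]
tool_rot: [0.325, 3.124, -0.0]
force: [0.6, -0.1, 0.0]
width: 0.0001
grasp_force: 0.0
t 55.03 tcp [ 0.4131 -0.2348  0.1393] psi 2.934 zdir [ 0.001 -0.    -1.   ] F [ 0.6 -0.1  0. ] w 0.0001 g 0.0 q [-0.63 -0.2   2.12  0.    1.22 -1.99]
shift [0.78 0.03 4.47] turnz -0.02
```

View pics/v6.png

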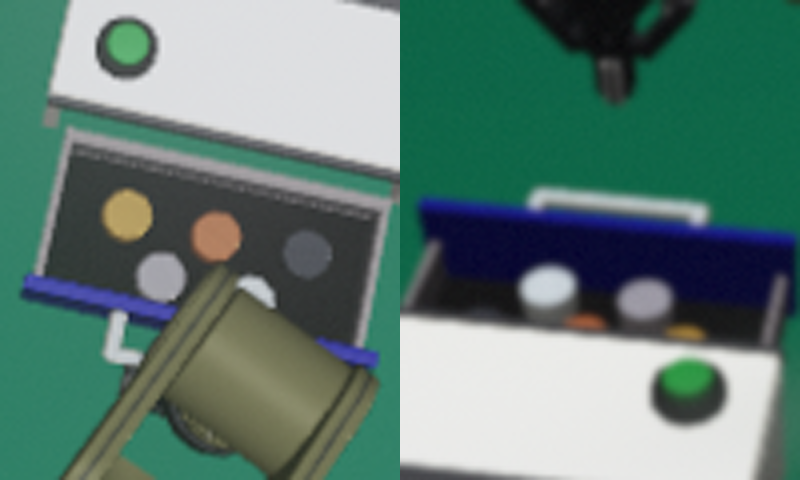

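All five discs lie flat in the tray in one layer: pale at top crop (253,295), the rest as before. The shut fingers are in front of the handle, so I'm lowering and pushing.

```bash
python3 -m inch '[{"linear":[0.8,0,0],"turn":[0,0,0]},{"linear":[0.2,0,0.5],"turn":[0,0,0]},{"linear":[0,0,1],"turn":[0,0,0]},{"linear":[0,0,1],"turn":[0,0,0]},{"linear":[0,0,1],"turn":[0,0,0]},{"linear":[0,0,0.9],"turn":[0,0,0]},{"linear":[0,0,0],"turn":[0,0,0]},{"linear":[0,0,0],"turn":[0,0,0]}]'
python3 -m inch '[{"linear":[-0.3,0,0],"turn":[0,0,0]},{"linear":[-0.3,0,0],"turn":[0,0,0]},{"linear":[-0.4,0,0],"turn":[0,0,0]},{"linear":[-0.5,0,0],"turn":[0,0,0]},{"linear":[-0.5,0,0],"turn":[0,0,0]},{"linear":[-0.5,0,0],"turn":[0,0,0]},{"linear":[-0.5,0,0],"turn":[0,0,0]},{"linear":[-0.5,0,0],"turn":[0,0,0]}]'
python3 -m inch '[{"linear":[-0.5,0,0],"turn":[0,0,0]},{"linear":[-0.5,0,0],"turn":[0,0,0]},{"linear":[-0.5,0,0],"turn":[0,0,0]},{"linear":[-0.5,0,0],"turn":[0,0,0]},{"linear":[-0.5,0,0],"turn":[0,0,0]},{"linear":[-0.4,0,0],"turn":[0,0,0]},{"linear":[-0.4,0,0],"turn":[0,0,0]},{"linear":[-0.4,0,0],"turn":[0,0,0]}]'
python3 w.py .5645 -.2665 .05 2.936
```

```text
time_s: 55.8
tcp_pos: [0.3938, -0.2311, 0.0495]
tool_rot: [-0.326, -3.122, -0.002]
force: [0.4, -0.3, 0.7]
width: -0.0001
grasp_force: 0.0
time_s: 56.47
tcp_pos: [0.4637, -0.2461, 0.0506]
tool_rot: [-0.326, -3.124, 0.0]
force: [-4.0, -0.4, 1.8]
width: -0.0
grasp_force: 1.6
time_s: 57.13
tcp_pos: [0.5357, -0.2612, 0.0504]
tool_rot: [-0.326, -3.124, -0.0]
force: [-3.5, 0.3, 1.5]
width: -0.0
grasp_force: 1.5
t 57.13 tcp [ 0.5357 -0.2612  0.0504] psi 2.934 zdir [-0.  0. -1.] F [-3.5  0.3  1.5] w -0.0 g 1.5 q [-0.54  0.18  1.91 -0.    1.05 -1.91]
shift [-1.46  0.04  0.02] turnz -0.03
```

```bash
python3 -m inch '[{"linear":[-0.25,0,0],"turn":[0,0,0]},{"linear":[-0.25,0,0],"turn":[0,0,0]},{"linear":[-0.25,0,0],"turn":[0,0,0]},{"linear":[-0.25,0,0],"turn":[0,0,0]},{"linear":[-0.2,0,0],"turn":[0,0,0]},{"linear":[-0.15,0,0],"turn":[0,0,0]},{"linear":[-0.1,0,0],"turn":[0,0,0]},{"linear":[0,0,0],"turn":[0,0,0]}]'
python3 -m inch '[{"linear":[-0.1,0,0],"turn":[0,0,0]},{"linear":[-0.1,0,0],"turn":[0,0,0]},{"linear":[0,0,0],"turn":[0,0,0]},{"linear":[0,0,0],"turn":[0,0,0]},{"linear":[0,0,0],"turn":[0,0,0]},{"linear":[0,0,0],"turn":[0,0,0]},{"linear":[0,0,0],"turn":[0,0,0]},{"linear":[0,0,0],"turn":[0,0,0]}]'
```

```text
time_s: 57.8
tcp_pos: [0.5641, -0.2673, 0.0505]
tool_rot: [0.326, 3.124, -0.0]
force: [0.1, 0.2, -1.6]
width: -0.0001
grasp_force: 0.0
time_s: 58.47
tcp_pos: [0.5676, -0.2681, 0.0507]
tool_rot: [0.326, 3.124, -0.0]
force: [-0.7, 0.2, 0.3]
width: 0.0001
grasp_force: 0.0
```

```bash
for i in 1 2; do :; done
python3 -m inch '[{"linear":[-0.1,0,0],"turn":[0,0,0]},{"linear":[-0.1,0,0],"turn":[0,0,0]},{"linear":[-0.1,0,0],"turn":[0,0,0]},{"linear":[0,0,0],"turn":[0,0,0]},{"linear":[0,0,0],"turn":[0,0,0]},{"linear":[0,0,0],"turn":[0,0,0]},{"linear":[0,0,0],"turn":[0,0,0]},{"linear":[0,0,0],"turn":[0,0,0]}]'
python3 - <<'E'
from h import *
s=shot("scene","s7");t=shot("top","t7")
o=np.zeros((480,800,3),np.uint8);o[:,:400]=cv2.resize(t[150:270,285:385,::-1],(400,480),interpolation=2);o[:,400:]=cv2.resize(s[160:280,165:265,::-1],(400,480),interpolation=2);cv2.imwrite("pics/v7.png",o)
E
```

```text
time_s: 59.13
tcp_pos: [0.57, -0.2685, 0.0505]
tool_rot: [-0.324, -3.116, -0.003]
force: [-14.2, 3.2, 9.5]
width: 0.0002
grasp_force: 7.3
```

View pics/v7.png

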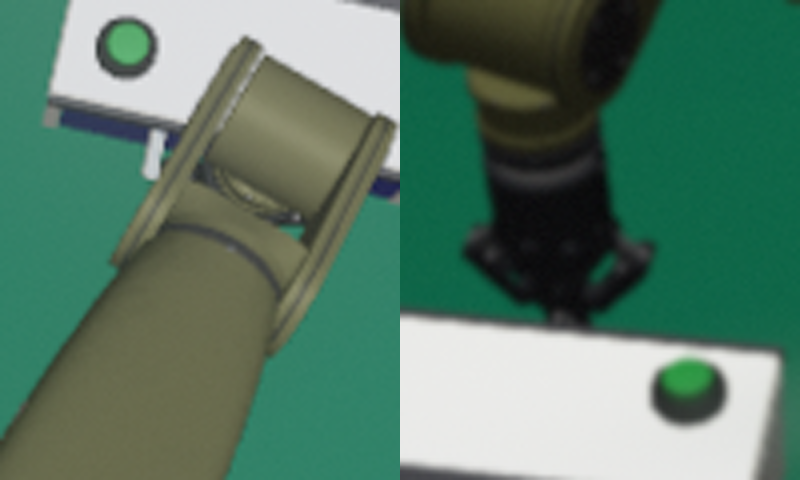

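The drawer looks flush (blue front under the analyser's lip at top crop (100,120)) and 14 N shows it is at its stop. One more nudge, then back off, lift, and recheck the screen.

```bash
python3 -m inch '[{"linear":[-0.1,0,0],"turn":[0,0,0]},{"linear":[0,0,0],"turn":[0,0,0]},{"linear":[0,0,0],"turn":[0,0,0]},{"linear":[0,0,0],"turn":[0,0,0]},{"linear":[0,0,0],"turn":[0,0,0]},{"linear":[0,0,0],"turn":[0,0,0]},{"linear":[0,0,0],"turn":[0,0,0]},{"linear":[0,0,0],"turn":[0,0,0]}]'
python3 -m inch '[{"linear":[0.5,0,0],"turn":[0,0,0]},{"linear":[1,0,0],"turn":[0,0,0]},{"linear":[1,0,0],"turn":[0,0,0]},{"linear":[0,0,-1],"turn":[0,0,0]},{"linear":[0,0,-1],"turn":[0,0,0]},{"linear":[0,0,-1],"turn":[0,0,0]},{"linear":[0,0,-1],"turn":[0,0,0]},{"linear":[0,0,-1],"turn":[0,0,0]}]'
python3 -m inch '[{"linear":[0,0,-1],"turn":[0,0,0]},{"linear":[0,0,-0.6],"turn":[0,0,0]},{"linear":[0,0,0],"turn":[0,0,0]},{"linear":[0,0,0],"turn":[0,0,0]},{"linear":[0,0,0],"turn":[0,0,0]},{"linear":[0,0,0],"turn":[0,0,0]},{"linear":[0,0,0],"turn":[0,0,0]},{"linear":[0,0,0],"turn":[0,0,0]}]'
python3 - <<'E'
import w; w.goto(.685,-.190,.15,2.936)
from h import *
s=shot("scene","s8");t=shot("top","t8")
# button: green saturated centroid in both views
def g(im,b):
    x0,y0,x1,y1=b;h=cv2.cvtColor(im[y0:y1,x0:x1],cv2.COLOR_RGB2HSV);m=cv2.inRange(h,(50,120,110),(70,255,255));k,l,st,c=cv2.connectedComponentsWithStats(m);i=1+np.argmax(st[1:,4]);return c[i]+[x0,y0],st[i,4]
a,n=g(s,(222,240,252,275));b,m=g(t,(300,145,335,175));print("button",a,n,b,m,*tri(a,b),onz("top",b,.122).round(4))
o=np.zeros((480,800,3),np.uint8);o[:,:400]=cv2.resize(t[165:265,80:190,::-1],(400,364),interpolation=2) if 0 else cv2.resize(t[160:280,80:180,::-1],(400,480),interpolation=2)
o[:,400:]=cv2.resize(s[140:260,385:485,::-1],(400,480),interpolation=2);cv2.imwrite("pics/v8.png",o)
E
```

```text
time_s: 59.9
tcp_pos: [0.5701, -0.2685, 0.0505]
tool_rot: [-0.323, -3.111, -0.004]
force: [-21.2, 5.0, 15.1]
width: 0.0001
grasp_force: 11.0
time_s: 60.57
tcp_pos: [0.5266, -0.2594, 0.1516]
tool_rot: [0.326, 3.123, -0.001]
force: [0.6, 0.7, 0.2]
width: 0.0001
grasp_force: 0.0
time_s: 61.23
tcp_pos: [0.5258, -0.259, 0.1812]
tool_rot: [-0.326, -3.123, -0.001]
force: [-0.2, 0.5, 0.8]
width: -0.0001
grasp_force: 0.0
t 61.23 tcp [ 0.5258 -0.259   0.1812] psi 2.934 zdir [-0.002  0.001 -1.   ] F [-0.2  0.5  0.8] w -0.0001 g 0.0 q [-0.55  0.02  1.84  0.    1.28 -1.91]
shift [-7.08  5.02  1.55] turnz -0.03
button [236.41666667 254.09722222] 72 [313.92857143 159.14285714] 14 [ 0.68536338 -0.18277521  0.13615375] 0.00751487665359849 [ 0.6893 -0.1802  0.122 ]
```

View pics/v8.png

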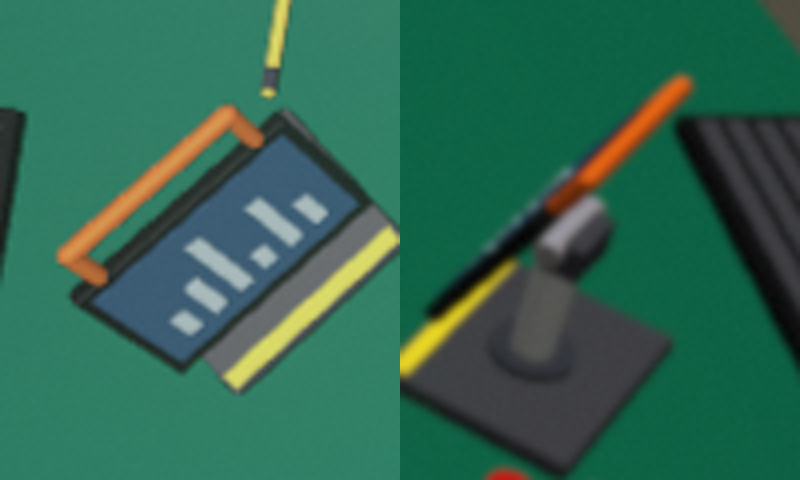

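Run:
```python
from h import *
P=lambda x,y:(80+x/4,160+y/4)
u=np.array([np.cos(.77),np.sin(.77)]);c=np.array([.501,.343])
mid=(onz("top",P(65,257),.23)+onz("top",P(228,112),.23))/2
xp=(mid[:2]-c)@u; print("bar x'",xp.round(4),"tilt",(np.arcsin(xp/.0995)+np.arctan2(22,97)).round(3))
t=.5
for _ in range(6):
    zt=.135+.065*np.cos(t)+.025*np.sin(t);zb=.135-.065*np.cos(t)+.025*np.sin(t)
    T=(onz("top",P(80,297),zt)+onz("top",P(285,118),zt))/2;B=(onz("top",P(183,368),zb)+onz("top",P(368,205),zb))/2
    t=np.arcsin((T-B)[:2]@u/.13)
d=onz("top",P(183,368),zb)-onz("top",P(368,205),zb)
print("plate tilt",t.round(3),"yaw",np.arctan2(-d[0],d[1]).round(3))
d=onz("top",P(235,392),.018)-onz("top",P(399,242),.018);print("stripe edge yaw",np.arctan2(-d[0],d[1]).round(3))
im=cv2.imread("pics/t5.png")[:,:,::-1].copy()
h=cv2.cvtColor(im[145:178,300:335],cv2.COLOR_RGB2HSV);m=cv2.inRange(h,(50,120,110),(72,255,255));M=cv2.moments(m,True);b=(300+M["m10"]/M["m00"],145+M["m01"]/M["m00"]);print(b,M["m00"],onz("top",b,.122).round(4), tri((236.9,256.0),b))
```

```text
bar x' 0.0263 tilt 0.491
plate tilt 0.426 yaw 0.764
stripe edge yaw 0.78
(316.09090909090907, 157.9090909090909) 11.0 [ 0.6932 -0.1867  0.122 ] (array([ 0.68976041, -0.18553639,  0.13454231]), np.float64(0.00011453633199069767))
```

Run:
```python
from h import *
P=lambda x,y:(80+x/4,160+y/4)
G=lambda x,y:(385+(x-400)/4,140+y/4)
Q=lambda x,y:(370+(x-436.4)/3.03,150+y/3.03)
u=np.array([np.cos(.775),np.sin(.775)])
L=onz("scene",Q(471,252),.018);R=onz("scene",Q(688,232),.018);R2=onz("scene",G(671,344),.018);B=onz("scene",Q(606,329),.018);B2=onz("scene",G(565,473),.018)
print("corners",L.round(3),R.round(3),R2.round(3),B.round(3),B2.round(3),"centre",((L+(R+R2)/2)/2).round(4),np.linalg.norm(L-B2),np.linalg.norm(R2-B2))
for k,a,b in(("far",G(684,85),P(66,257)),("near",G(588,178),P(228,112))):
    X,e=tri(a,b); print(k,X.round(4),e.round(4),"x'",((X[:2]-[.501,.343])@u).round(4))
s=cv2.imread("pics/s8.png")[150:230,395:475];t=cv2.imread("pics/t8.png")[180:260,90:190]
cv2.imwrite("pics/v9.png",np.hstack([cv2.resize(s,(480,480),interpolation=2),cv2.resize(t,(320,480)) *0]))
```

```text
corners [0.52  0.234 0.018] [0.506 0.458 0.018] [0.504 0.458 0.018] [0.627 0.332 0.018] [0.626 0.334 0.018] centre [0.5128 0.3461 0.018 ] 0.14527527218205544 0.17459594759149985
far [0.4688 0.4155 0.2313] 0.0057 x' 0.0277
near [0.5691 0.3121 0.2341] 0.0039 x' 0.0271
```

View pics/v9.png

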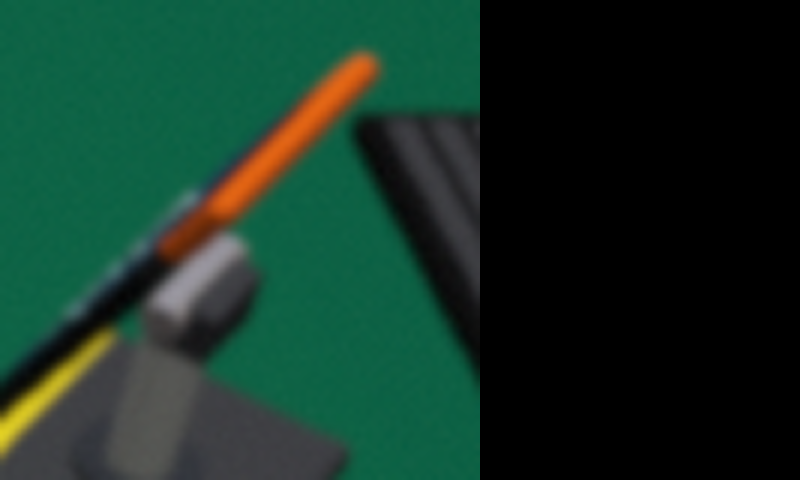

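Tilt estimates from the bar and the held TCP agree at about 0.49 to 0.51, and swivel is within 0.02 of the stripe edge. Next is the button.

```bash
python3 - <<'E'
from h import *
print([np.round(v,4) for v in tri((237,254.5),(316.85,160.9))],onz("top",(316.85,160.9),.127).round(4),onz("scene",(237,254.5),.127).round(4))
E
python3 -m inch '[{"linear":[-0.9,0.64,0],"turn":[0,0,0]},{"linear":[-0.9,0.64,0],"turn":[0,0,0]},{"linear":[-0.9,0.64,0],"turn":[0,0,0]},{"linear":[-0.9,0.64,0],"turn":[0,0,0]},{"linear":[-0.9,0.64,0],"turn":[0,0,0]},{"linear":[-0.9,0.64,0],"turn":[0,0,0]},{"linear":[-0.9,0.64,0],"turn":[0,0,0]},{"linear":[-0.8,0.5,0],"turn":[0,0,0]}]'
python3 w.py .686 -.189 .14 2.936
```

```text
[array([ 0.6815, -0.1868,  0.1311]), np.float64(0.0028)] [ 0.6826 -0.1886  0.127 ] [ 0.6779 -0.1856  0.127 ]
time_s: 62.0
tcp_pos: [0.6869, -0.1903, 0.1821]
tool_rot: [-0.325, -3.125, -0.0]
force: [0.4, 0.7, 0.5]
width: -0.0002
grasp_force: 0.0
t 62.0 tcp [ 0.6869 -0.1903  0.1821] psi 2.934 zdir [-0.  0. -1.] F [0.4 0.7 0.5] w -0.0002 g 0.0 q [-0.35  0.29  1.54  0.    1.31 -1.71]
shift [0.06 0.05 2.11] turnz -0.02
```

```bash
python3 -m inch '[{"linear":[0.2,0.1,0.5],"turn":[0,0,0]},{"linear":[0,0,0.5],"turn":[0,0,0]},{"linear":[0,0,0.5],"turn":[0,0,0]},{"linear":[0,0,0.4],"turn":[0,0,0]},{"linear":[0,0,0.2],"turn":[0,0,0]},{"linear":[0,0,0.2],"turn":[0,0,0]},{"linear":[0,0,0],"turn":[0,0,0]},{"linear":[0,0,0],"turn":[0,0,0]}]'
python3 -m inch '[{"linear":[0,0,0.1],"turn":[0,0,0]},{"linear":[0,0,0.1],"turn":[0,0,0]},{"linear":[0,0,0.1],"turn":[0,0,0]},{"linear":[0,0,0.1],"turn":[0,0,0]},{"linear":[0,0,0],"turn":[0,0,0]},{"linear":[0,0,0],"turn":[0,0,0]},{"linear":[0,0,0],"turn":[0,0,0]},{"linear":[0,0,0],"turn":[0,0,0]}]'
```

```text
time_s: 62.67
tcp_pos: [0.6822, -0.1888, 0.137]
tool_rot: [0.327, 3.124, -0.0]
force: [-0.5, 0.5, 0.3]
width: 0.0002
grasp_force: 0.7
time_s: 63.33
tcp_pos: [0.6829, -0.1888, 0.131]
tool_rot: [0.325, 3.123, -0.002]
force: [-4.0, -0.8, 8.6]
width: -0.0002
grasp_force: 4.6
```

```bash
python3 -m inch '[{"linear":[0,0,0.1],"turn":[0,0,0]},{"linear":[0,0,0.1],"turn":[0,0,0]},{"linear":[0,0,0],"turn":[0,0,0]},{"linear":[0,0,0],"turn":[0,0,0]},{"linear":[0,0,0],"turn":[0,0,0]},{"linear":[0,0,0],"turn":[0,0,0]},{"linear":[0,0,0],"turn":[0,0,0]},{"linear":[0,0,0],"turn":[0,0,0]}]'
python3 -m inch '[{"linear":[0,0,0.1],"turn":[0,0,0]},{"linear":[0,0,0],"turn":[0,0,0]},{"linear":[0,0,0],"turn":[0,0,0]},{"linear":[0,0,0],"turn":[0,0,0]},{"linear":[0,0,0],"turn":[0,0,0]},{"linear":[0,0,0],"turn":[0,0,0]},{"linear":[0,0,0],"turn":[0,0,0]},{"linear":[0,0,0],"turn":[0,0,0]}]'
```

```text
time_s: 64.0
tcp_pos: [0.683, -0.1889, 0.1307]
tool_rot: [0.325, 3.123, -0.002]
force: [-11.5, 1.7, 22.0]
width: 0.0
grasp_force: 10.8
time_s: 64.67
tcp_pos: [0.6831, -0.1889, 0.1306]
tool_rot: [0.325, 3.122, -0.002]
force: [-15.4, 2.6, 27.9]
width: 0.0002
grasp_force: 13.9
```

```bash
Z='{"linear":[0,0,0],"turn":[0,0,0]}'
python3 -m inch '[{"linear":[0,0,-0.35],"turn":[0,0,0]},{"linear":[0,0,0],"turn":[0,0,0]},{"linear":[0,0,0],"turn":[0,0,0]},{"linear":[0,0,0],"turn":[0,0,0]},{"linear":[0,0,0],"turn":[0,0,0]},{"linear":[0,0,0],"turn":[0,0,0]},{"linear":[0,0,0],"turn":[0,0,0]},{"linear":[0,0,0],"turn":[0,0,0]}]' | egrep 'tcp_pos|^force'
python3 -m inch '[{"linear":[0,0,-0.1],"turn":[0,0,0]},{"linear":[0,0,0],"turn":[0,0,0]},{"linear":[0,0,0],"turn":[0,0,0]},{"linear":[0,0,0],"turn":[0,0,0]},{"linear":[0,0,0],"turn":[0,0,0]},{"linear":[0,0,0],"turn":[0,0,0]},{"linear":[0,0,0],"turn":[0,0,0]},{"linear":[0,0,0],"turn":[0,0,0]}]' | egrep 'tcp_pos|^force'
python3 -m inch '[{"linear":[0,0,-0.1],"turn":[0,0,0]},{"linear":[0,0,0],"turn":[0,0,0]},{"linear":[0,0,0],"turn":[0,0,0]},{"linear":[0,0,0],"turn":[0,0,0]},{"linear":[0,0,0],"turn":[0,0,0]},{"linear":[0,0,0],"turn":[0,0,0]},{"linear":[0,0,0],"turn":[0,0,0]},{"linear":[0,0,0],"turn":[0,0,0]}]' | egrep 'tcp_pos|^force'
python3 -m inch '[{"linear":[0,0,-0.1],"turn":[0,0,0]},{"linear":[0,0,0],"turn":[0,0,0]},{"linear":[0,0,0],"turn":[0,0,0]},{"linear":[0,0,0],"turn":[0,0,0]},{"linear":[0,0,0],"turn":[0,0,0]},{"linear":[0,0,0],"turn":[0,0,0]},{"linear":[0,0,0],"turn":[0,0,0]},{"linear":[0,0,0],"turn":[0,0,0]}]' | egrep 'tcp_pos|^force'
```

```text
tcp_pos: [0.6835, -0.1889, 0.131]
force: [-0.4, -0.7, 7.9]
tcp_pos: [0.6825, -0.1884, 0.1316]
force: [3.7, -1.9, 4.5]
tcp_pos: [0.682, -0.1882, 0.1332]
force: [1.0, -0.8, 2.4]
tcp_pos: [0.682, -0.1882, 0.1352]
force: [0.0, 0.3, 2.3]
```

The force fades like a spring from 0.131 to 0.137, so the button was fully pressed and is returning. Retreating for a final look.

```bash
python3 -m inch '[{"linear":[0,0,-0.5],"turn":[0,0,0]},{"linear":[0,0,-1],"turn":[0,0,0]},{"linear":[0,0,-1],"turn":[0,0,0]},{"linear":[0,0,-1],"turn":[0,0,0]},{"linear":[0,0,-1],"turn":[0,0,0]},{"linear":[0,0,-1],"turn":[0,0,0]},{"linear":[0,0,0],"turn":[0,0,0]},{"linear":[0,0,0],"turn":[0,0,0]}]'
python3 -m inch '[{"linear":[1,1,0],"turn":[0,0,0]},{"linear":[1,1,0],"turn":[0,0,0]},{"linear":[1,1,0],"turn":[0,0,0]},{"linear":[1,1,0],"turn":[0,0,0]},{"linear":[1,1,0],"turn":[0,0,0]},{"linear":[1,1,0],"turn":[0,0,0]},{"linear":[1,1,0],"turn":[0,0,0]},{"linear":[0,0,0],"turn":[0,0,0]}]'
python3 - <<'E'
from h import *
s=shot("scene","s10");t=shot("top","t10")
o=np.zeros((600,800,3),np.uint8);o[:,:400]=cv2.resize(t[100:280,280:400,::-1],(400,600),interpolation=2);o[:,400:]=cv2.resize(s[150:330,400-120-180:220+0,::-1] if 0 else s[160:310,160:260,::-1],(400,600),interpolation=2);cv2.imwrite("pics/v10.png",o)
def green(im,b):
    x0,y0,x1,y1=b;h=cv2.cvtColor(im[y0:y1,x0:x1],cv2.COLOR_RGB2HSV);M=cv2.moments(cv2.inRange(h,(50,120,110),(70,255,255)),True);return M["m10"]/M["m00"]+x0,M["m01"]/M["m00"]+y0,M["m00"]
for f in("scene0","s8","s10"):print(green(cv2.imread(f"pics/{f}.png")[:,:,::-1].copy(),(222,240,252,275)))
# drawer front top edge vs analyser front
P=lambda x,y:(280+x/3.333,100+y/3.333)
E
```

```text
time_s: 68.0
tcp_pos: [0.6828, -0.1887, 0.2471]
tool_rot: [0.326, 3.122, -0.001]
force: [-0.3, -0.3, -0.7]
width: 0.0
grasp_force: 0.0
time_s: 68.67
tcp_pos: [0.571, -0.0191, 0.2429]
tool_rot: [-0.32, -3.12, -0.002]
force: [0.9, -0.3, -0.0]
width: 0.0003
grasp_force: 0.0
(236.41666666666666, 254.09722222222223, 72.0)
(236.41666666666666, 254.09722222222223, 72.0)
(236.43478260869566, 253.92753623188406, 69.0)
```

View pics/v10.png

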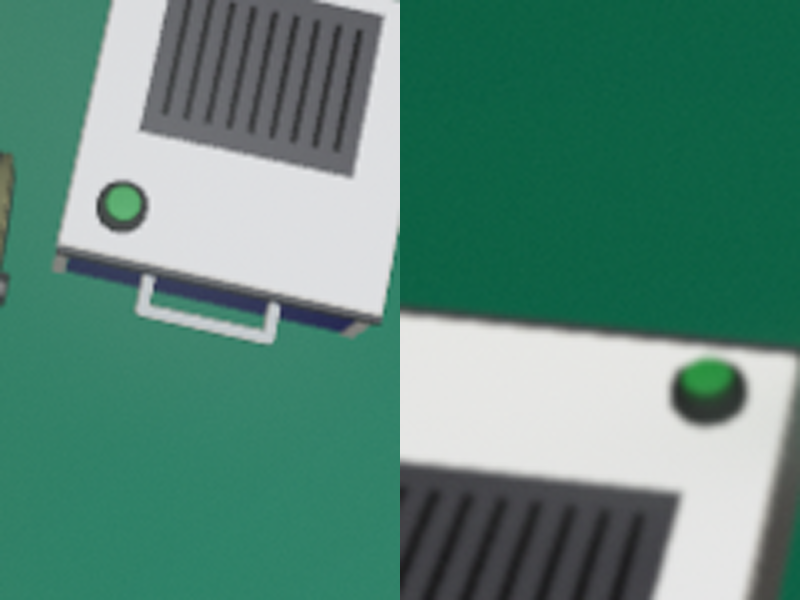

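The drawer front is recessed flush under the lip (handle at top crop (205,325)) and the button is out again, unchanged from the start. Handing in.

```bash
python3 -c "
from rig import workorder
print(workorder.hand_in())"
```

```text
the job is handed in; nothing more can be done
None
```

I handed the job in: all five discs are in one layer in the shut drawer, the screen is square to the stripe and leaning back about 28–29° by my best estimates (one rough check read 24°, right at the limit), and the start button was fully pressed and is out again; the blue pen's tip shifted about 9 mm.

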